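Turn a wrongly fitted battery pack round in a toy car on its sloping stand

TASK

The battery pack of this radio-controlled toy car has been put in back to front. Lift it out of the sloping tray, turn it end for end without striking the aerial, the posts or the other fittings on the chassis or the raised hold-down bar, and set it down (do not drop it) flat in the tray again with its stepped contact end against the tray's brass contacts. Then swing the hold-down bar fully shut over it and let go, leaving everything else on the bench where it is.

Things in the scene. Friction and masses are not known exactly. Their poses are not given: they have to be found in the camera images.
- pack: Loose battery pack: rigid pale grey case, 0.22 to 0.42 kg, 138 mm long, 46 wide, 28 high. Origin: centre of the underside, mid-length. x runs along it to the contact end, y across, z out of its top. The contact end (+x) is stepped: its last 18 mm are black, 13 mm high, 40 wide, with two brass contacts; the other end is plain, full height. It starts flat in the tray, contact end up the slope.
- pack_contacts (a point): Middle of the lower edge of the pack's contact end, 69 mm from the pack's origin along its x; axes as the pack's.
- tray (a point): Centre of the battery tray's floor (146 x 52 mm), which slopes 25 degrees as the car lies nose up on a stand: x up the slope to the nose, y across, z square to the floor, upwards. End walls, 4 mm thick, rise 22 mm above the floor, side walls 12 mm. Within 40 mm of the middle there are no side walls: finger room beside the pack, down to the deck 8 mm below the floor.
- tray_contacts (a point): Where the pack's contact end belongs: foot of the tray's low end wall, which carries two brass spring contacts; 71 mm from tray along its -x, at floor height. Axes as tray. A pack let go in the tray stays or slides gently down against this wall.
- holddown (a joint): Hinge of the hold-down bar, rad: 0 fully shut (bar lying along the pack, 1 mm above its top), 2.4 fully open (leaning up the slope, past upright). It starts between 1.95 and 2.35. Friction (0.05 N m) holds the bar at any angle; no spring, no catch.
- holddown_hinge (a point): Middle of the hold-down bar's hinge line, 80 mm from tray along its +x and 32 mm along its +z. The hinge turns about the y axis. Axes as tray.
- holddown_tab (a point): Middle of the finger tab at the bar's free end, 147 mm from the hinge along the bar and 12 mm out from its centre line. Bar: aluminium, 150 x 13 x 6 mm; tab: 13 mm across, 10 mm along the bar, top 18 mm out from the bar's centre line. Axes of the bar: -x from hinge to free end, y across, z out of the face that is on top when shut (then equal to tray's).
- car: The toy car's black chassis without its shell, 340 x 165 mm, fixed on a sloping plywood stand. Origin: on the deck, 8 mm below tray, same axes. Deck 124 mm wide with a rim 10 mm high at its edges except within 50 mm of the middle. Wheels of 58 mm diameter at x = +-112, y = +-69 mm. Gearbox x -135 to -85 mm, 34 mm high, with the motor behind it.
- fittings: Fittings on the deck, not to be struck; frame as car. Middle x, y and top in mm: white aerial tube (5 thick) 52, 44, top 120; body posts 128, +-27, top 78 and -126, +-27, top 72; shock tower plates 84 wide at x 116 and -117, top 57; receiver 77, 46, top 15; servo (40 x 20) 64, -46, top 40; finned speed controller (34 x 24) -62, -46, top 32; switch -66, 46, top 15.
- shell: Bystander: the car's orange body shell standing on the bench, 300 x 160 x 87 mm, origin under its centre. To be left alone.
- spraycan: Bystander: spray can, 52 mm diameter, 160 mm high, origin under its centre. To be left alone.
- rack: Bystander: wooden block with four upright screwdrivers, 60 x 150 mm, 143 mm high, origin under its centre. To be left alone.
- dish: Bystander: shallow steel dish, 90 mm across, 28 mm high, origin under its centre. To be left alone.
Mind the look-alikes: they are no part of the job. Of the things like the pack, leave any that is green or orange; of the rest the smaller one is meant.

How it is judged:
On the way, in this order (a step that is already met when the one before it is completed fails the run):
1. the pack is lifted clear of the tray and the chassis (z of pack in the frame of tray above 0.03 m and contact force between pack and car below 0.1 N), for 0.1 s.
2. the pack lies in the tray turned end for end, with the bar still open (distance between pack_contacts and tray_contacts below 0.012 m and z of pack in the frame of tray below 0.004 m and angle between the z axis of pack and the z axis of tray, either way round below 0.06 rad and value of joint holddown above 0.3 rad), for 0.2 s.
At the end, for the whole second after the job is handed in: The pack lies still in the tray end for end from its start: its contact end within 12 mm of the tray's contacts, its underside within 4 mm of the floor and flat to 3.4 degrees, in line with the tray to 7 degrees; the hold-down bar is shut to within 0.07 rad (10 mm at its tab) (distance between pack_contacts and tray_contacts below 0.012 m and z of pack in the frame of tray below 0.004 m and angle between the z axis of pack and the z axis of tray, either way round below 0.06 rad and angle between the x axis of pack and the x axis of tray, either way round below 0.12 rad and value of joint holddown below 0.07 rad and linear speed of pack below 0.02 m/s); the robot touches nothing.
It fails at once if a fitting on the chassis (aerial, body post, shock tower, servo, receiver, speed controller, switch) is struck with more than 3 N (contact force between fittings and anything else above 3 N).
It fails at once if the pack strikes the raised hold-down bar (contact force between pack and holddown above 1.5 N and value of joint holddown above 0.4 rad).
It fails at once if the pack is dropped (moves faster than 0.35 m/s while not held) (contact force between pack and the fingers below 0.05 N and linear speed of pack above 0.35 m/s).
It fails at once if a bystander (shell, spray can, screwdriver rack, dish) is moved by more than 20 mm (distance of any of shell, spraycan, rack, dish from where it was at the start of the episode above 0.02 m).
It also fails if it takes over 70 s, if anything falls off the work surface, if the arm or the gripper's body presses on something with over 40 N, if the wrist force passes 120 N, or if a joint passes its speed limit or range.

ROBOT

A 6-joint arm with a two-finger parallel gripper is mounted at the origin on the work surface. World frame = base frame: x ahead of the robot, y to its left, z up, the work surface at z = 0. Lengths are in m, angles in rad, forces in N, time in s.
With the tool pointing down it reaches from about 0.35 to 0.775 m from the base axis. Payload 5.5 kg.
Tool frame: the origin (TCP) lies between the finger pads; the fingertips stand 19 mm ahead of it and the grasp point (between the pads) is the TCP; z points along the fingers, y is the direction in which the jaws open and shut (so a half turn about z gives the same grasp; the last joint's range is limited). The gripper opens to 85 mm and grips with 20 to 120 N. Pads are 22 mm wide; open, the fingers measure 114 mm over their backs; the gripper's body (76 mm by 85 mm) begins 54 mm behind the grasp point. The pads swing forward as they close: fully open they stand 13 mm farther back than shut.
Start: joints at [1.157, 0.313, 0.046, 1.304, 0, 1.431], TCP at [0.155, 0.554, 0.25] pointing down, gripper open.
Joint ranges: [-2.76, 2.76], [-0.86, 1.69], [-1.03, 1.26], [-2.2, 2.34], [-1.47, 1.5], [-3.14, 3.14]. Speed limits (rad/s): [2.57, 2.57, 3.14, 3.14, 3.14, 3.14].

INTERFACE

Orientations are given as a unit quaternion [w, x, y, z].
In Python, from workcell import get_state, cams, workorder gives the robot as it stands.
- The arm moves only by the tool play_rows, never from a script. Its argument "series" is text: rows parted by semicolons, each of 7 numbers parted by spaces: the opening in per cent of the stroke, from 0 (shut) to 100 (fully open), then the shift along the tool's x, y, z in cm, then the turn, a rotation vector about the tool's x, y, z in degrees. A call has 1 to 12 rows; each row shifts and turns the commanded pose from where the row before left it, along the tool's axes as they then stand; what a row does not reach is not made up. A row lasts 1/8 s, in which the tool goes at most 62.5 mm and 10.7 degrees, less where a joint would pass 70% of its speed; a pose out of reach is approached as far as the arm can. A call with a gripper value outside its range is refused whole. The fingers move at their own pace and stop on an object; "newtons" is the grip in N (left out, the last holds). Time passes only in rows, so rows that do not move let the fingers close. It gives the time, the measured TCP pose, the force and the opening at its end, in the units of the state.
- get_state(): the state, without advancing time (a new reading comes with each control period).
- cams.read_camera(name): name is "scene" or "side" or "wrist"; returns the picture (400x640x3 uint8, red, green, blue); there is no depth.
- cams.get_calibration(name): a dict with "fx", "fy", "cx", "cy" (pixels), "rvec" (rotation vector, rad) and "tvec" (3), from world to camera coordinates, as OpenCV has them. Camera axes: x right, y down, z forward; pixel columns grow to the right and rows downward; lengths in m; the calibration is good to about 2 mm. A picture is of the moment at which its call begins: read the wrist's pose just before it. get_calibration takes no time and is no camera call; for the wrist camera it gives the pose at the moment of the call.
- workorder.hand_in(): hands the job in, once; it reports no verdict.
The state is a dict: "clock": time; "joint_pos": joint angles; "qvel": joint speeds; "tau": joint torques, N m; "tcp_pos": TCP position; "orientation": TCP orientation; "wrist_force": force on the tool from outside, world axes, zero at the start; "ft_torque": the same for the moment, N m; "finger_gap": finger opening in m.
Only numpy, scipy, OpenCV 4.12 (cv2) and the standard library are available. Lean on these libraries where they do the work, as an engineer would, in place of code of your own. Each camera call takes 0.05 s, during which the arm holds its last target.

## Working session

There is one attempt and no reset: what is moved stays moved. The work goes in short steps, Python scripts to look and compute and a tool call to move; the robot and the scene stay as the last step left them, time stands still between calls to the robot, and variables do not carry over. Pictures are saved under pics/ and viewed, and the job is handed in when it is done.

Besides the shell and the picture viewer there is one more tool, called as name(argument=value, ...), one argument or row to a line, values as JSON. play_rows: Moves the arm, as the interface text tells. Its arguments: {"type":"object","properties":{"series":{"type":"string"},"newtons":{"type":"number"}},"required":["series"]}

```bash
ls; mkdir -p pics
python3 - <<'E'
from workcell import get_state,cams
import cv2
s=get_state();print(s)
for n in ["scene","side","wrist"]:
    im=cams.read_camera(n);cv2.imwrite(f"pics/{n}0.png",im[:,:,::-1]);print(n,cams.get_calibration(n))
E
```

```text
pics
{'clock': 0.0, 'joint_pos': array([ 1.15738530e+00,  3.13988808e-01,  4.49941764e-02,  1.30361129e+00,
       -5.18286488e-07,  1.43122564e+00]), 'qvel': array([-0.00052148, -0.00163056, -0.00010064,  0.00139716, -0.00030274,
        0.00014954]), 'tau': array([-8.36770305e-04, -4.80623996e+01,  2.98533332e+01,  1.95038854e-02,
       -3.67490766e-04, -8.04715398e-06]), 'tcp_pos': array([0.15529835, 0.55313836, 0.24942166]), 'orientation': array([-2.46743392e-04,  1.36492708e-01,  9.90640662e-01, -8.70502469e-04]), 'wrist_force': array([-0.00155801,  0.42739203, -0.0562166 ]), 'ft_torque': array([0.0187741 , 0.05848966, 0.03904272]), 'finger_gap': 0.0851936623563243}
scene {'fx': 489.04066912645527, 'fy': 489.04066912645527, 'cx': 316.32824707537253, 'cy': 195.55807930826046, 'rvec': array([ 2.40566291,  0.81643876, -0.26933508]), 'tvec': array([-0.37841446, -0.16054109,  1.94843287])}
side {'fx': 502.7805647529625, 'fy': 502.7805647529625, 'cx': 322.6583434341608, 'cy': 197.24438510205064, 'rvec': array([ 2.13459519, -0.12354346,  0.06403977]), 'tvec': array([-0.47793358,  0.15183973,  1.67043888])}
wrist {'fx': 309.835902176518, 'fy': 309.835902176518, 'cx': 318.2392609445929, 'cy': 198.00832182419333, 'rvec': array([-2.28406237, -1.73185915, -0.28397385]), 'tvec': array([-0.57291323, -0.04146992,  0.37987467])}
```

View pics/scene0.png

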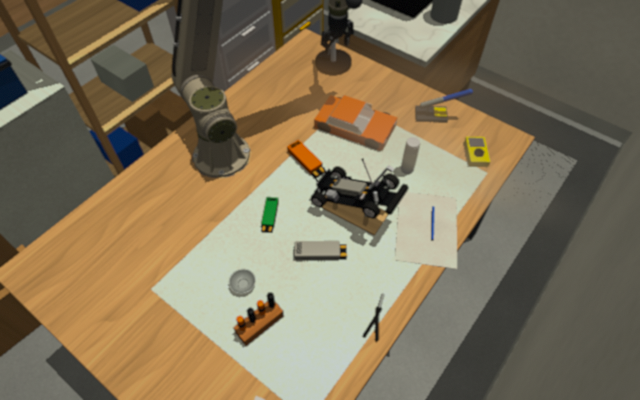

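View pics/side0.png

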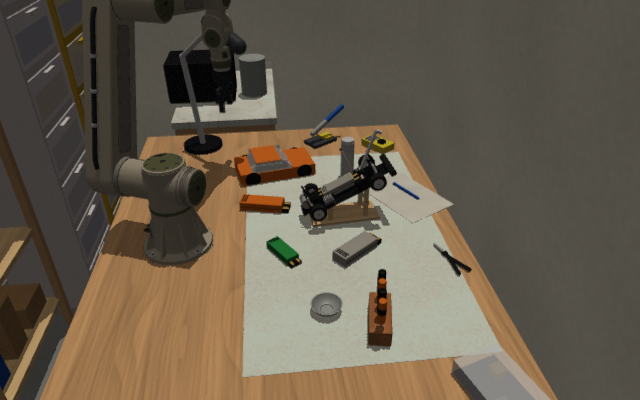

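View pics/wrist0.png

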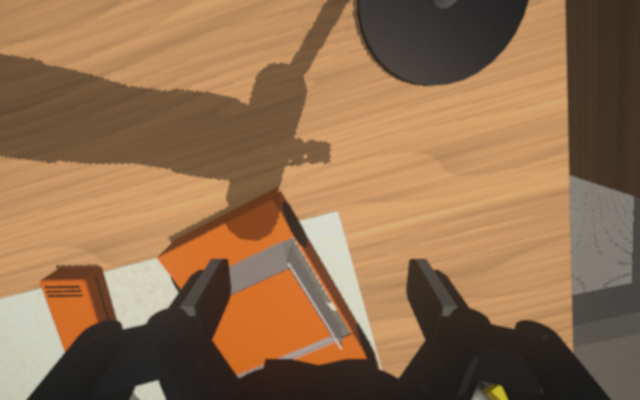

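The car sits at about (350,190) in scene and (350,190) in side; orange shell, can, loose grey, green and orange packs are around it. I'll enlarge these.

Run:
```python
import cv2
a=cv2.imread("pics/scene0.png");cv2.imwrite("pics/scene0c.png",cv2.resize(a[140:250,295:420],None,fx=6,fy=5.4545454,interpolation=cv2.INTER_CUBIC)) 
a=cv2.imread("pics/side0.png");cv2.imwrite("pics/side0c.png",cv2.resize(a[120:230,285:410],None,fx=6,fy=5.4545454,interpolation=cv2.INTER_CUBIC))
```

```text
(no output)
```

View pics/scene0c.png

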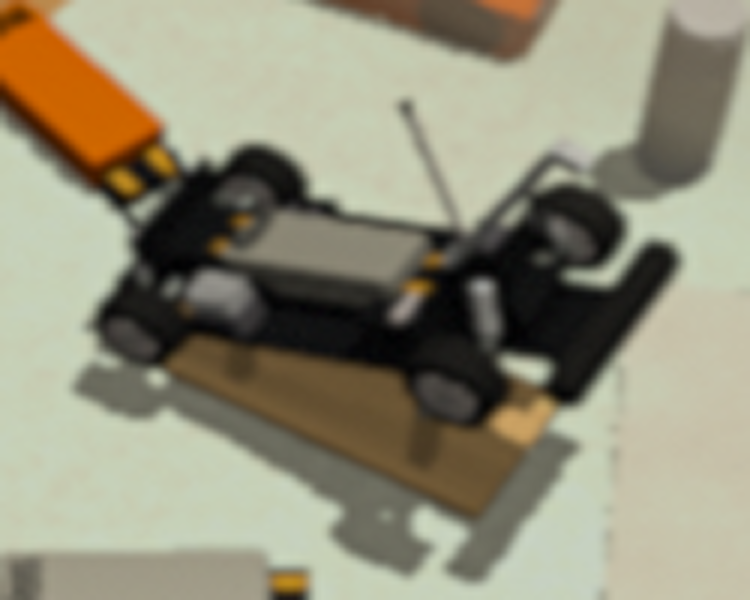

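View pics/side0c.png

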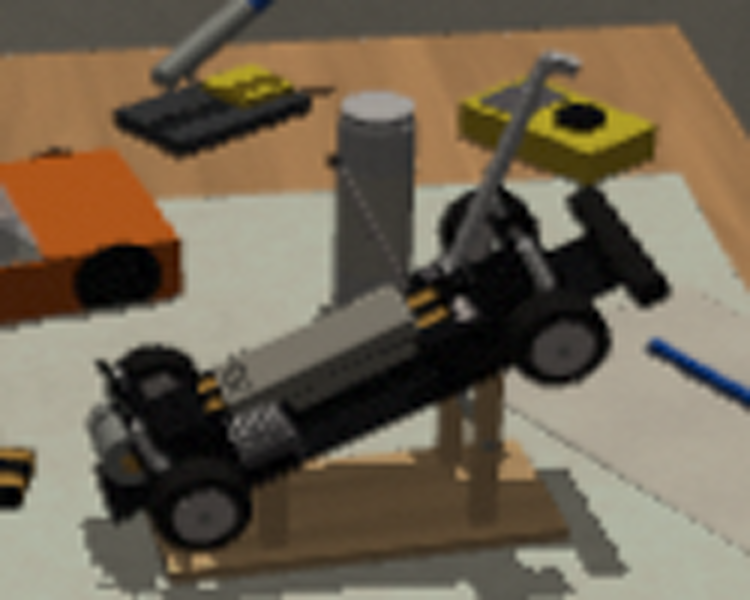

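```bash
cat > h.py <<'E'
import numpy as np,cv2
from scipy.spatial.transform import Rotation as R
from scipy.optimize import least_squares
CAL={}
def proj(c,P):
    P=np.atleast_2d(P); p,_=cv2.projectPoints(P.astype(float),np.array(c['rvec']),np.array(c['tvec']),np.array([[c['fx'],0,c['cx']],[0,c['fy'],c['cy']],[0,0,1.]]),None); return p[:,0]
def Rcar(yaw): return R.from_euler('z',yaw)*R.from_euler('y',-np.radians(25))
def bar(th,u,y,w): # point on bar: u along from hinge, w out of centre line, car frame
    # shut: dir -x, z up ; opening rotates about y: free end goes up
    d=np.array([-np.cos(th),0,np.sin(th)]); n=np.array([np.sin(th),0,np.cos(th)])
    return np.array([.080,y,.040])+d*u+n*w
E
cat > fit.py <<'E'
from h import *
from workcell import cams
cs,cd=cams.get_calibration('scene'),cams.get_calibration('side')
S=lambda x,y:(295+x/6-.4,140+y/5.4545-.4)
D=lambda x,y:(285+x/6-.4,120+y/5.4545-.4)
def pts(p):
    x,y,z,yaw,d,wz,th=p
    L=[('s',S(405,105),(.052,.044,.120)),('d',D(335,160),(.052,.044,.120)),
     ('s',S(140,332),(-.112,-.082,wz)),('s',S(450,390),(.112,-.082,wz)),('d',D(205,518),(-.112,-.082,wz)),('d',D(565,352),(.112,-.082,wz)),
     ('s',S(280,208),(-.069+d,.023,.036)),('s',S(435,237),(.051+d,.023,.036)),('s',S(392,288),(.051+d,-.023,.036)),
     ('d',D(385,285),(.051+d,.023,.036)),('d',D(418,318),(.051+d,-.023,.036)),
     ('s',S(575,148),bar(th,.147,0,.012)),('d',D(560,62),bar(th,.147,0,.012))]
    Rm=Rcar(yaw).as_matrix(); o=np.array([x,y,z])
    return [(c,np.array(m),proj(cs if c=='s' else cd,Rm@np.array(q)+o)[0]) for c,m,q in L]
f=lambda p:np.concatenate([(a-b) for _,a,b in pts(p)])
best=min((least_squares(f,[.45,.2,.12,y0,0,0,2.1],loss='soft_l1') for y0 in np.arange(-3,3.2,.7)),key=lambda r:r.cost)
print(best.cost,np.round(best.x,4))
for c,a,b in pts(best.x): print(c,a.round(1),(b-a).round(1))
E
python3 fit.py
```

```text
7.155939151613284 [ 0.5679  0.108   0.1058  0.084  -0.003   0.0094  2.298 ]
s [362.1 158.9] [1.5 0.6]
d [340.4 148.9] [0.1 0.5]
s [317.9 200.5] [-0.4  0.9]
s [369.6 211.1] [0.3 1.1]
d [318.8 214.6] [-0.1 -0.6]
d [378.8 184.1] [-0.5 -0.6]
s [341.3 177.7] [-2.  -0.2]
s [367.1 183.1] [-0. -1.]
s [359.9 192.4] [ 0.4 -1.2]
d [348.8 171.9] [ 1.6 -0.6]
d [354.3 177.9] [-0.6 -0.2]
s [390.4 166.7] [-0.1  1.2]
d [377.9 131. ] [-0.8  0.5]
```

```bash
cat >> h.py <<'E'
car=np.array([.5679,.108,.1058]); yaw=.084
try:
    import json; _p=json.load(open('car.json')); car=np.array(_p['o']); yaw=_p['yaw']
except Exception: pass
def tray2w(p): return car+Rcar(yaw).as_matrix()@(np.array(p)+[0,0,.008])
def tool_R(flip): # flip=0: tool x=-tray x ; 1: tool x=+tray x
    T=Rcar(yaw).as_matrix(); s=-1 if not flip else 1
    return R.from_matrix(np.c_[s*T[:,0],-s*T[:,1],-T[:,2]])
def cur():
    from workcell import get_state
    s=get_state(); q=s['orientation']; return s,R.from_quat([q[1],q[2],q[3],q[0]])
def delta(p,flip):
    s,r=cur(); t=tool_R(flip); rv=np.degrees((r.inv()*t).as_rotvec()); d=tray2w(p)-s['tcp_pos']
    print('clock',s['clock'],'q',s['joint_pos'].round(3),'F',s['wrist_force'].round(1),'gap',round(s['finger_gap'],4))
    print('tcp in tray mm',((Rcar(yaw).as_matrix().T@(s['tcp_pos']-car))*1000-[0,0,8]).round(1))
    print('rot deg(tool)',rv.round(2),'shift now-axes cm',(r.inv().apply(d)*100).round(2),'shift target-axes cm',(t.inv().apply(d)*100).round(2))
E
python3 -c "
from h import *
delta([-.003,0,.16],0); print(tray2w([-.003,0,.16]))"
```

```text
clock 0.15 q [1.157 0.314 0.045 1.304 0.    1.431] F [ 0.5 -0.3 -1.3] gap 0.0853
tcp in tray mm [-278.   478.3  280.3]
rot deg(tool) [ -4.55 -24.76 -20.16] shift now-axes cm [-44.85 -34.29  -0.68] shift target-axes cm [-27.5  -47.83  12.03]
[0.49444114 0.1018149  0.25679185]
```

play_rows(
  series="80 -3.74 -2.86 -0.1 0 0 0;80 -3.74 -2.86 -0.1 0 0 0;80 -3.74 -2.86 -0.1 0 0 0;80 -3.74 -2.86 -0.1 0 0 0;80 -3.74 -2.86 -0.1 0 0 0;80 -3.74 -2.86 -0.1 0 0 0;80 -3.74 -2.86 -0.1 0 0 0;80 -3.74 -2.86 -0.1 0 0 0;80 -3.74 -2.86 0 0 0 0;80 -3.74 -2.86 0 0 0 0;80 -3.74 -2.86 0 0 0 0;80 -3.74 -2.86 0 0 0 0",
)

```text
clock: 1.65
tcp_pos: [0.4954, 0.1005, 0.2581]
orientation: [-0.0, 0.137, 0.991, 0.0]
wrist_force: [0.5, 1.1, -0.4]
finger_gap: 0.0681
```

play_rows(
  series="80 0 0 0 -0.9 -5 -4;80 0 0 0 -0.9 -5 -4;80 0 0 0 -0.9 -5 -4;80 0 0 0 -0.9 -5 -4;80 0 0 0 -0.9 -5 -4;80 0 0 0 0 0 0;80 0 0 0 0 0 0",
)

```text
clock: 2.52
tcp_pos: [0.4951, 0.1018, 0.2588]
orientation: [0.218, -0.039, 0.975, 0.009]
wrist_force: [-0.5, -0.1, 0.2]
finger_gap: 0.0689
```

Run:
```python
from h import *
from workcell import cams
delta([-.003,0,.16],0)
import json
for n in ["wrist","scene","side"]:
    c=cams.get_calibration(n); im=cams.read_camera(n)[:,:,::-1]
    cv2.imwrite(f"pics/{n}1.png",im)
    json.dump({k:np.array(v).tolist() for k,v in c.items()},open(f"pics/{n}1.json","w"))
```

```text
clock 2.525 q [ 0.032 -0.157 -0.549  0.739  0.021 -0.043] F [-0.5 -0.1  0.2] gap 0.0689
tcp in tray mm [-1.500e+00 -1.000e-01  1.615e+02]
rot deg(tool) [-0.07  0.24 -0.23] shift now-axes cm [0.15 0.01 0.15] shift target-axes cm [0.15 0.01 0.15]
```

View pics/wrist1.png

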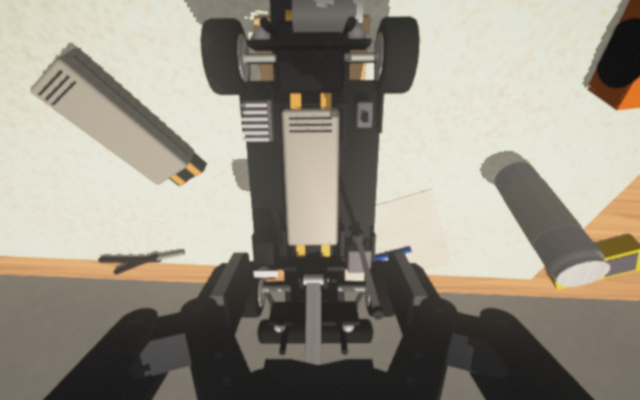

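The view down the tray: pack at cols 283–340, rows 108–258, contact end at the bottom (up-slope), and the aerial to the right. Enlarging for a refined fit.

Run:
```python
import cv2
a=cv2.imread("pics/wrist1.png")
cv2.imwrite("pics/w1a.png",cv2.resize(a[10:160,200:420],None,fx=3.6,fy=3.6,interpolation=cv2.INTER_CUBIC))
cv2.imwrite("pics/w1b.png",cv2.resize(a[190:370,230:420],None,fx=3.3,fy=3.3,interpolation=cv2.INTER_CUBIC))
```

```text
(no output)
```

View pics/w1a.png

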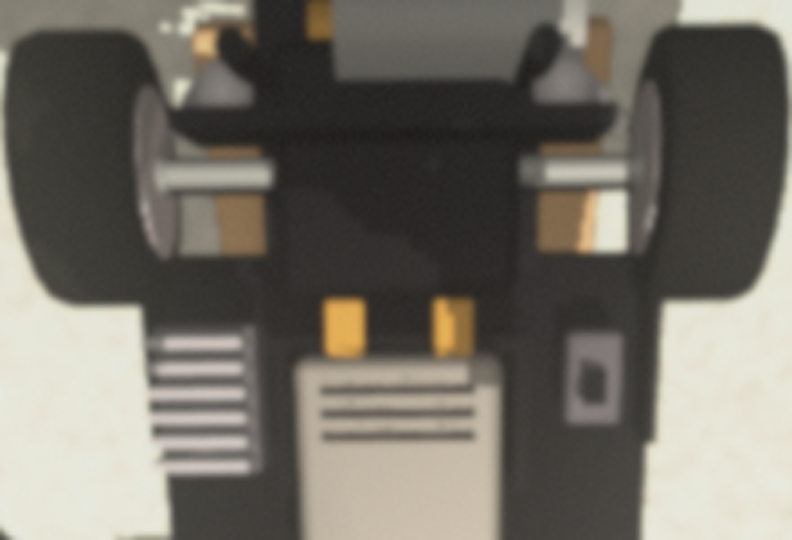

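View pics/w1b.png

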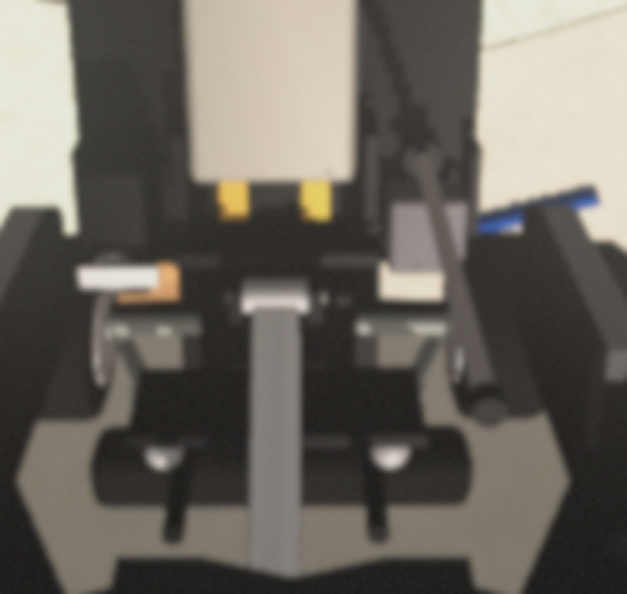

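```bash
cat > fit2.py <<'E'
from h import *
import json
from workcell import cams
cs,cd=cams.get_calibration('scene'),cams.get_calibration('side')
cw=json.load(open('pics/wrist1.json'))
S=lambda x,y:(295+x/6-.4,140+y/5.4545-.4)
D=lambda x,y:(285+x/6-.4,120+y/5.4545-.4)
A=lambda x,y:(200+x/3.6-.36,10+y/3.6-.36)
B=lambda x,y:(230+x/3.3-.35,190+y/3.3-.35)
def pts(p):
    x,y,z,yaw,d,wz,th,e,g=p
    pk=lambda a,b:(d+a-g*b,e+b+g*a,.036)
    L=[('s',S(405,105),(.052,.044,.120)),('d',D(335,160),(.052,.044,.120)),
     ('s',S(140,332),(-.112,-.082,wz)),('s',S(450,390),(.112,-.082,wz)),('d',D(205,518),(-.112,-.082,wz)),('d',D(565,352),(.112,-.082,wz)),
     ('s',S(575,148),bar(th,.147,0,.012)),('d',D(560,62),bar(th,.147,0,.012)),
     ('w',A(297,356),pk(-.069,-.023)),('w',A(500,357),pk(-.069,.023)),('w',B(190,182),pk(.051,-.023)),('w',B(355,182),pk(.051,.023)),
     ('w',A(592,378),(-.066,.046,.012)),('w',A(204,402),(-.062,-.046,.032)),('w',B(489,408),(.052,.044,.120)),
     ('w',B(275,283),(.080,0,.044))]
    Rm=Rcar(yaw).as_matrix(); o=np.array([x,y,z])
    return [(c,np.array(m),proj({'s':cs,'d':cd,'w':cw}[c],Rm@np.array(q)+o)[0]) for c,m,q in L]
W={'s':1,'d':1,'w':.7}
f=lambda p:np.concatenate([(a-b)*W[c] for c,a,b in pts(p)])
best=least_squares(f,[.5679,.108,.1058,.084,-.003,.0094,2.298,0,0],loss='soft_l1',x_scale=[.01,.01,.01,.01,.01,.01,.1,.01,.01])
print(best.cost,np.round(best.x,4)); 
print('sd',np.sqrt(np.diag(np.linalg.pinv(best.jac.T@best.jac))).round(4))
for c,a,b in pts(best.x): print(c,a.round(1),(b-a).round(1))
json.dump({'o':best.x[:3].tolist(),'yaw':best.x[3]},open('car.json','w'))
E
python3 fit2.py; python3 -c "
from h import *
delta([-.003,0,.014],0)"
```

```text
11.596724853821133 [ 5.6670e-01  1.0200e-01  1.0860e-01  8.8700e-02 -4.0000e-03  9.6000e-03
  2.3118e+00 -1.3000e-03 -3.1000e-03]
sd [0.0012 0.0008 0.0014 0.0118 0.001  0.0034 0.0227 0.001  0.0154]
s [362.1 158.9] [0.2 1. ]
d [340.4 148.9] [-0.1  0.5]
s [317.9 200.5] [-1.8  1.5]
s [369.6 211.1] [-0.8  1.6]
d [318.8 214.6] [-0.2 -0.3]
d [378.8 184.1] [-0.4 -0.5]
s [390.4 166.7] [-0.8  1.9]
d [377.9 131. ] [-0.3  0.6]
w [282.1 108.5] [-1.  -0.1]
w [338.5 108.8] [ 1.2 -0.6]
w [287.2 244.8] [-0.3  0.6]
w [337.2 244.8] [0.2 0.4]
w [364.1 114.6] [1.6 0.2]
w [256.3 121.3] [-1.1  1.3]
w [377.8 313.3] [ 0.6 -1.7]
w [313.  275.4] [1.  6.1]
clock 2.675 q [ 0.032 -0.156 -0.549  0.738  0.021 -0.044] F [-0.5  0.1  0.4] gap 0.0685
tcp in tray mm [ -0.7   6.2 157.9]
rot deg(tool) [-0.17  0.25 -0.43] shift now-axes cm [ 0.29 -0.58 14.39] shift target-axes cm [ 0.23 -0.62 14.39]
```

play_rows(
  series="80 0.05 -0.15 2 0 0 0;80 0.05 -0.15 2 0 0 0;80 0.05 -0.15 2 0 0 0;80 0.05 -0.15 2 0 0 0;80 0 0 0 0 0 0;80 0 0 0 0 0 0",
)

```text
clock: 3.42
tcp_pos: [0.528, 0.0986, 0.1856]
orientation: [0.219, -0.039, 0.975, 0.009]
wrist_force: [0.2, -0.4, -0.0]
finger_gap: 0.0683
```

Run:
```python
from h import *
from workcell import cams
delta([-.004,0,.014],0)
import json
n="wrist"
c=cams.get_calibration(n); im=cams.read_camera(n)[:,:,::-1]
cv2.imwrite(f"pics/{n}2.png",im)
json.dump({k:np.array(v).tolist() for k,v in c.items()},open(f"pics/{n}2.json","w"))
cv2.imwrite("pics/w2c.png",cv2.resize(im[0:340,190:470],None,fx=1.75,fy=1.75,interpolation=cv2.INTER_CUBIC))
```

```text
clock 3.425 q [ 0.021 -0.038 -0.635  0.533  0.026 -0.054] F [ 0.2 -0.4 -0. ] gap 0.0683
tcp in tray mm [-2.8  0.  78.2]
rot deg(tool) [-0.16  0.27 -0.41] shift now-axes cm [0.15 0.01 6.42] shift target-axes cm [ 0.12 -0.    6.42]
```

View pics/wrist2.png

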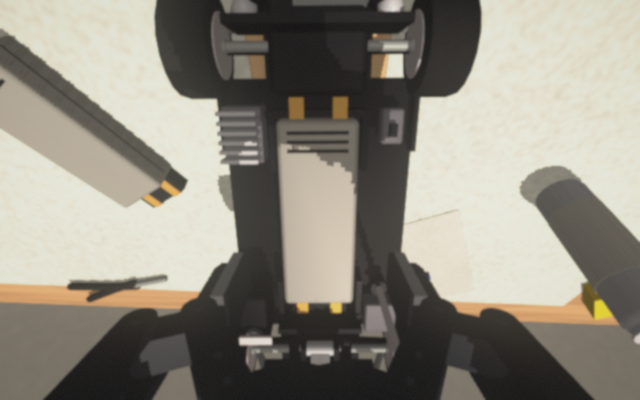

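View pics/w2c.png

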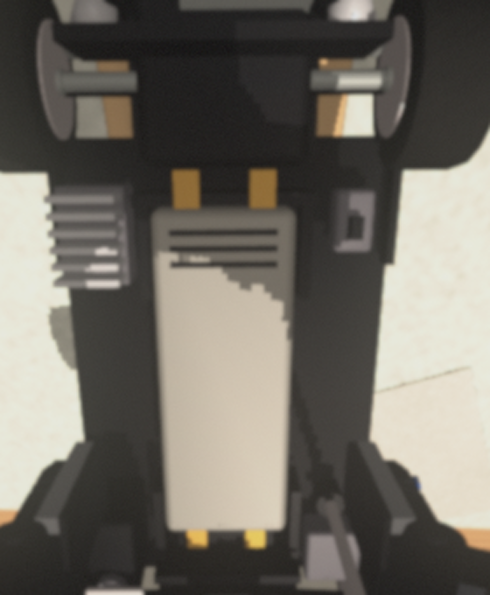

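```bash
cat > fit3.py <<'E'
from h import *
import json
cw=json.load(open('pics/wrist2.json'))
C=lambda x,y:(190+x/1.75-.2,y/1.75-.2)
m=np.array([C(152,207),C(296,207),C(166,531),C(286,531),C(354,222),C(89,237)])
def q(p):
    T=Rcar(p[3]).as_matrix()
    return proj(cw,[np.array(p[:3])+T@np.array(v) for v in [(-.069+p[4],-.023,.036),(-.069+p[4],.023,.036),(.051+p[4],-.023,.036),(.051+p[4],.023,.036),(-.066,.046,.012),(-.062,-.046,.032)]])
r=least_squares(lambda p:np.r_[(q(p)-m).ravel(),(p[4]+.004)*300],[*car,yaw,-.004],x_scale=.01)
print(r.x.round(4),r.cost); print((q(r.x)-m).round(1))
print('with fixed car',(q([*car,yaw,-.004])-m).round(1))
# measured position diff in tray frame
print('tray-frame shift mm',(Rcar(yaw).as_matrix().T@(r.x[:3]-car)*1000).round(1))
E
python3 fit3.py
```

```text
[ 0.5668  0.1009  0.1069  0.08   -0.0031] 8.149842910459196
[[ 0.3  0.6]
 [ 2.2  0.7]
 [-0.1 -1. ]
 [-0.3 -1. ]
 [ 0.3 -1. ]
 [-2.5  1.2]]
with fixed car [[ 0.7  1. ]
 [ 3.3  0.4]
 [ 1.6  0.5]
 [ 1.9  0.2]
 [ 1.7 -0. ]
 [-2.   3.5]]
tray-frame shift mm [-0.8 -1.1 -1.5]
```

```bash
echo '{"o":[0.5668,0.1012,0.1075],"yaw":0.083}' > car.json; python3 -c "
from h import *
delta([-.003,0,.014],0)"
```

```text
clock 3.475 q [ 0.021 -0.038 -0.635  0.533  0.026 -0.054] F [ 0.5  0.6 -0.6] gap 0.0684
tcp in tray mm [-2.   0.6 79.5]
rot deg(tool) [-0.03  0.32 -0.11] shift now-axes cm [ 0.14 -0.06  6.55] shift target-axes cm [ 0.1  -0.06  6.55]
```

play_rows(
  series="80 0.05 -0.05 1.5 0 0.3 0;80 0.05 0 1.5 0 0 0;80 0 0 1.5 0 0 0;80 0 0 1 0 0 0;80 0 0 0.7 0 0 0;80 0 0 0 0 0 0;80 0 0 0 0 0 0",
)

```text
clock: 4.35
tcp_pos: [0.553, 0.1001, 0.1288]
orientation: [0.216, -0.04, 0.975, 0.009]
wrist_force: [-0.0, -0.1, -0.3]
finger_gap: 0.0684
```

```bash
cat > look.py <<'E'
import sys
from h import *
from workcell import cams
import json
tag=sys.argv[1]
delta([-.003,0,.014],int(sys.argv[2]))
for n in sys.argv[3:]:
    c=cams.get_calibration(n); im=cams.read_camera(n)[:,:,::-1]
    cv2.imwrite(f"pics/{n}{tag}.png",im)
    json.dump({k:np.array(v).tolist() for k,v in c.items()},open(f"pics/{n}{tag}.json","w"))
    if n=="side": cv2.imwrite(f"pics/{n}{tag}c.png",cv2.resize(im[100:240,275:425],None,fx=4,fy=4,interpolation=cv2.INTER_CUBIC))
    if n=="scene": cv2.imwrite(f"pics/{n}{tag}c.png",cv2.resize(im[110:250,285:435],None,fx=4,fy=4,interpolation=cv2.INTER_CUBIC))
E
python3 look.py 3 0 wrist side
```

```text
clock 4.35 q [ 0.024  0.078 -0.674  0.383  0.024 -0.052] F [-0.  -0.1 -0.3] gap 0.0684
tcp in tray mm [-3.6  0.1 17.2]
rot deg(tool) [-0.03 -0.   -0.1 ] shift now-axes cm [-0.06 -0.01  0.32] shift target-axes cm [-0.06 -0.01  0.32]
```

View pics/wrist3.png

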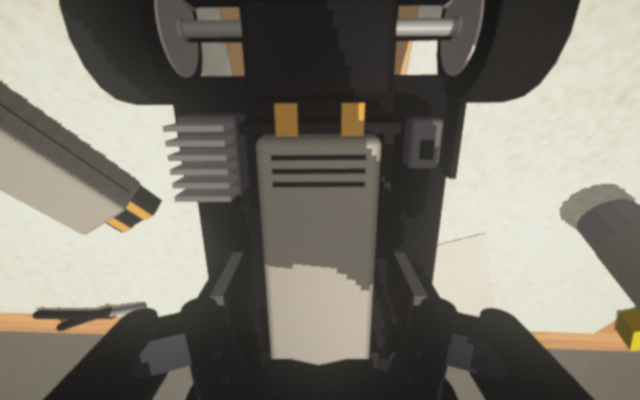

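View pics/side3c.png

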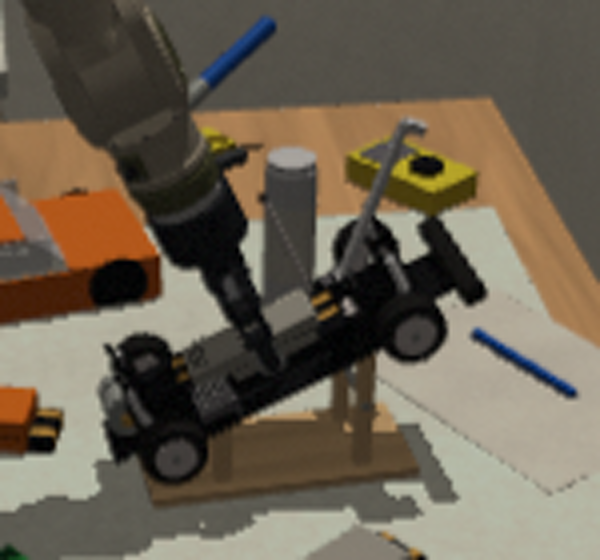

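The fingers straddle the pack (cols 258–381) mid-length with no contact. I'll close now.

play_rows(
  series="80 0 0 0.2 0 0 0;30 0 0 0 0 0 0;30 0 0 0 0 0 0;30 0 0 0 0 0 0;30 0 0 0 0 0 0;30 0 0 0 0 0 0;30 0 0 0 0 0 0;30 0 0 0 0 0 0",
  newtons=60,
)

```text
clock: 5.45
tcp_pos: [0.5534, 0.101, 0.1274]
orientation: [0.216, -0.04, 0.975, 0.01]
wrist_force: [-6.5, 2.8, 7.7]
finger_gap: 0.049
```

play_rows(
  series="30 0 0 0 0 0 0;30 0 0 0 0 0 0",
)

```text
clock: 5.7
tcp_pos: [0.5533, 0.101, 0.1274]
orientation: [0.216, -0.04, 0.975, 0.01]
wrist_force: [-6.8, 2.3, 6.9]
finger_gap: 0.0491
```

```bash
python3 look.py 4 0 wrist
```

```text
clock 5.7 q [ 0.025  0.08  -0.675  0.379  0.026 -0.052] F [-6.8  2.3  6.9] gap 0.0491
tcp in tray mm [-3.8  0.9 15.7]
rot deg(tool) [ 0.08 -0.   -0.07] shift now-axes cm [-0.08 -0.09  0.17] shift target-axes cm [-0.08 -0.09  0.17]
```

View pics/wrist4.png

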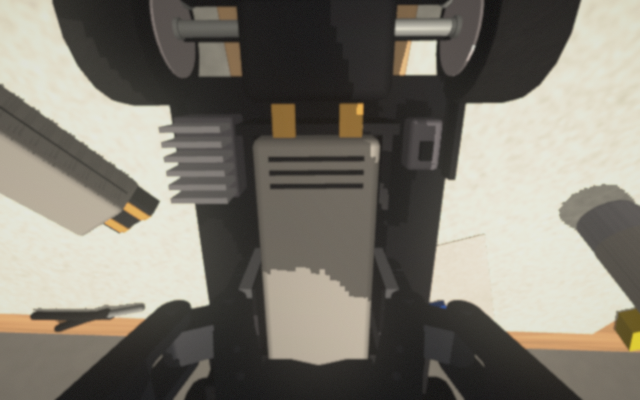

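play_rows(
  series="30 0 0 -0.3 0 0 0;30 0 0 0 0 0 0;30 0 0 0 0 0 0",
)

```text
clock: 6.12
tcp_pos: [0.553, 0.1009, 0.1279]
orientation: [0.216, -0.04, 0.976, 0.01]
wrist_force: [14.9, 4.1, -19.0]
finger_gap: 0.048
```

```bash
python3 look.py 5 0 wrist
```

```text
clock 6.125 q [ 0.024  0.079 -0.674  0.382  0.027 -0.052] F [ 14.9   4.1 -19. ] gap 0.048
tcp in tray mm [-3.8  0.9 16.3]
rot deg(tool) [ 0.11 -0.05 -0.08] shift now-axes cm [-0.09 -0.09  0.23] shift target-axes cm [-0.08 -0.09  0.23]
```

View pics/wrist5.png

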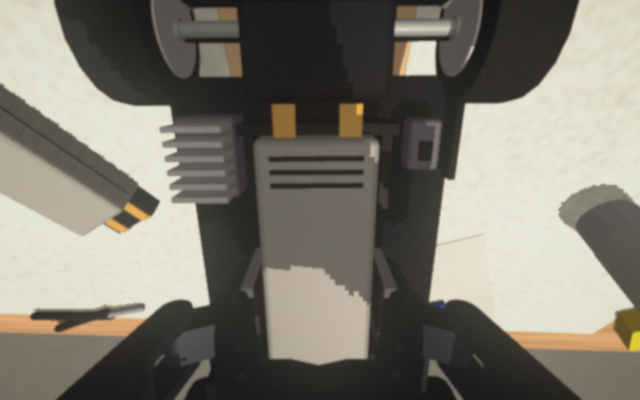

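The fingers are gripping the tray's floor edge (the arm was held back by 24 N). I'll open, regrip a little higher.

play_rows(
  series="80 0 0 0 0 0 0;80 0 0 0 0 0 0;80 0 0 0 0 0 0;80 0 0 0 0 0 0;80 0 -0.1 -0.3 0 0 0;80 0 0 0 0 0 0;30 0 0 0 0 0 0;30 0 0 0 0 0 0;30 0 0 0 0 0 0;30 0 0 0 0 0 0;30 0 0 0 0 0 0;30 0 0 0 0 0 0",
)

```text
clock: 7.68
tcp_pos: [0.5511, 0.0991, 0.1325]
orientation: [0.216, -0.04, 0.976, 0.009]
wrist_force: [-4.0, 0.4, 4.7]
finger_gap: 0.0452
```

```bash
python3 look.py 6 0
```

```text
clock 7.675 q [ 0.021  0.069 -0.673  0.393  0.026 -0.054] F [-4.   0.4  4.7] gap 0.0452
tcp in tray mm [-3.7 -0.8 21.3]
rot deg(tool) [-0.01 -0.01 -0.1 ] shift now-axes cm [-0.07  0.08  0.73] shift target-axes cm [-0.07  0.08  0.73]
```

play_rows(
  series="30 0 0 -0.5 0 0 0;30 0 0 -0.5 0 0 0;30 0 0 -1 0 0 0;30 0 0 0 0 0 0",
)

```text
clock: 8.18
tcp_pos: [0.5425, 0.0983, 0.1509]
orientation: [0.216, -0.04, 0.976, 0.009]
wrist_force: [1.4, 0.7, -1.6]
finger_gap: 0.0448
```

```bash
python3 look.py 7 0 wrist side
```

```text
clock 8.175 q [ 0.02   0.03  -0.661  0.444  0.026 -0.055] F [ 1.4  0.7 -1.6] gap 0.0448
tcp in tray mm [-3.8 -0.9 41.7]
rot deg(tool) [-0.03 -0.01 -0.11] shift now-axes cm [-0.08  0.09  2.77] shift target-axes cm [-0.08  0.09  2.77]
```

View pics/wrist7.png

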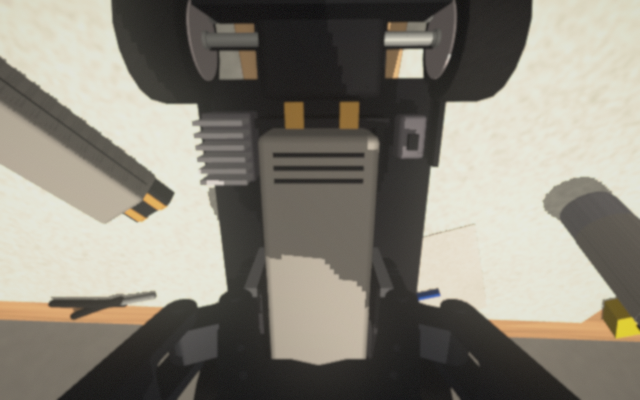

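View pics/side7c.png

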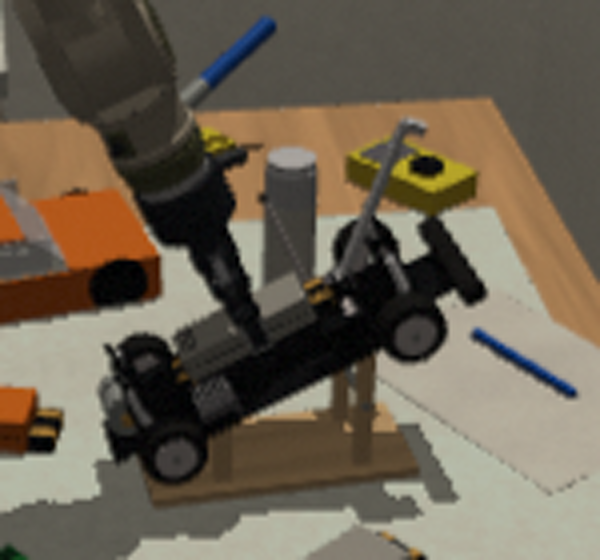

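Pack rises with the gripper, square to it. Lift well above the aerial top, then turn.

play_rows(
  series="30 0 0 -1.5 0 0 0;30 0 0 -2 0 0 0;30 0 0 -2 0 0 0;30 0 0 -2 0 0 0;30 0 0 -2 0 0 0;30 0 0 -2 0 0 0;30 0 0 -2 0 0 0;30 0 0 -0.5 0 0 0;30 0 0 0 0 0 0",
)

```text
clock: 9.4
tcp_pos: [0.4835, 0.0934, 0.2766]
orientation: [0.216, -0.04, 0.976, 0.009]
wrist_force: [0.5, 0.2, -3.3]
finger_gap: 0.0451
```

```bash
python3 look.py 8 0 wrist side
```

```text
clock 9.4 q [ 0.01  -0.189 -0.527  0.799  0.03  -0.064] F [ 0.5  0.2 -3.3] gap 0.0451
tcp in tray mm [ -4.4  -0.9 180.6]
rot deg(tool) [-0.03 -0.07 -0.11] shift now-axes cm [-0.16  0.09 16.66] shift target-axes cm [-0.14  0.09 16.66]
```

View pics/wrist8.png

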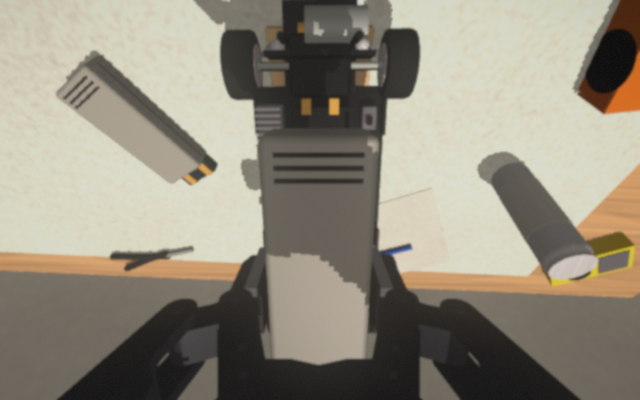

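View pics/side8c.png

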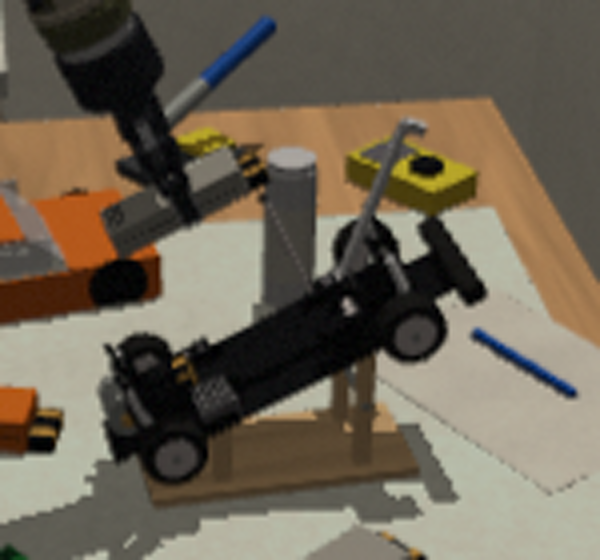

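play_rows(
  series="30 0 0 0 0 0 5;30 0 0 0 0 0 9;30 0 0 0 0 0 9;30 0 0 0 0 0 9;30 0 0 0 0 0 9;30 0 0 0 0 0 9;30 0 0 0 0 0 9;30 0 0 0 0 0 9;30 0 0 0 0 0 9;30 0 0 0 0 0 9;30 0 0 0 0 0 9;30 0 0 0 0 0 5",
)

```text
clock: 11.0
tcp_pos: [0.4835, 0.0934, 0.2758]
orientation: [0.131, 0.723, 0.656, 0.171]
wrist_force: [0.1, -0.5, -2.9]
finger_gap: 0.0452
```

play_rows(
  series="30 0 0 0 0 0 9;30 0 0 0 0 0 9;30 0 0 0 0 0 9;30 0 0 0 0 0 9;30 0 0 0 0 0 9;30 0 0 0 0 0 9;30 0 0 0 0 0 9;30 0 0 0 0 0 9;30 0 0 0 0 0 8;30 0 0 0 0 0 0;30 0 0 0 0 0 0",
)

```text
clock: 12.38
tcp_pos: [0.4837, 0.0934, 0.2765]
orientation: [-0.009, 0.976, 0.041, 0.216]
wrist_force: [-0.0, -0.8, -2.5]
finger_gap: 0.045
```

```bash
python3 look.py 9 1 wrist side
```

```text
clock 12.375 q [ 0.01  -0.189 -0.527  0.799  0.03   3.075] F [-0.  -0.8 -2.5] gap 0.045
tcp in tray mm [ -4.2  -0.9 180.4]
rot deg(tool) [0.02 0.09 0.02] shift now-axes cm [ 0.15 -0.09 16.64] shift target-axes cm [ 0.12 -0.09 16.64]
```

View pics/wrist9.png

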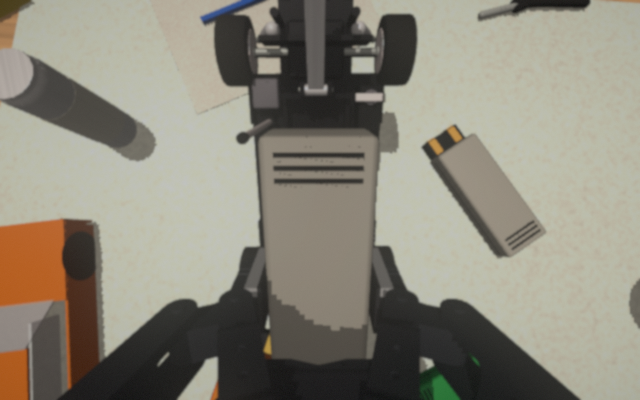

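View pics/side9c.png

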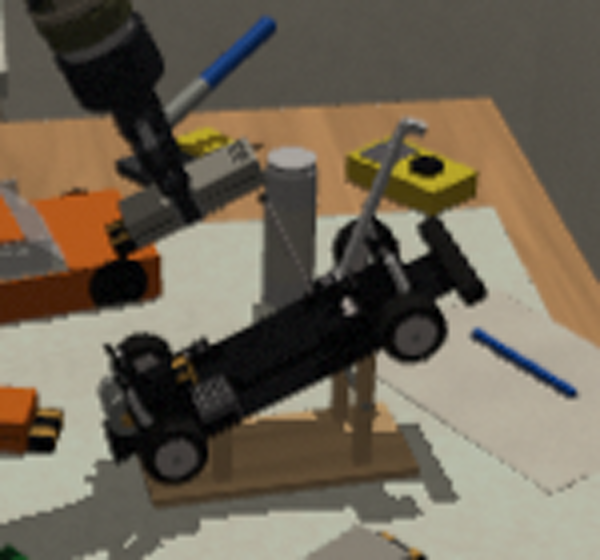

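The pack is turned, contacts now down the slope; the arm is clear. Checking how the pack sits in the hand.

Run:
```python
import cv2
a=cv2.imread("pics/wrist9.png")
cv2.imwrite("pics/w9a.png",cv2.resize(a[60:200,220:420],None,fx=4,fy=4,interpolation=cv2.INTER_CUBIC))
```

```text
(no output)
```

View pics/w9a.png

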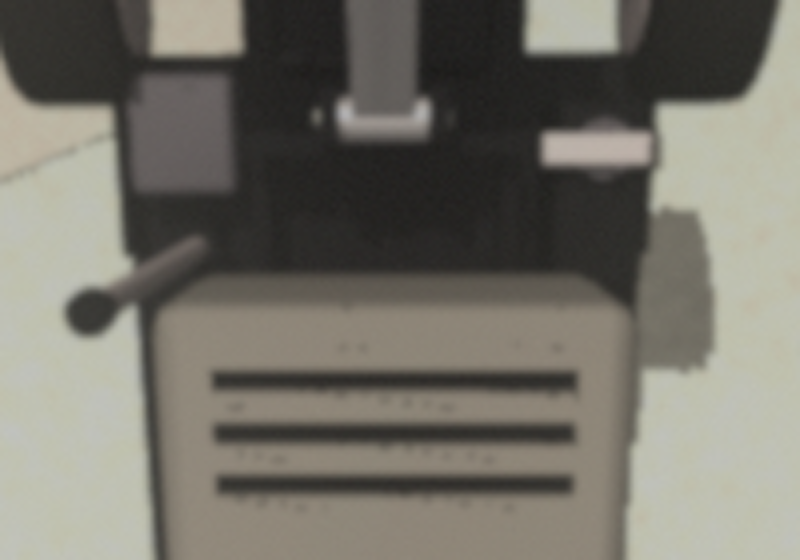

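```bash
cat > hand.py <<'E'
from h import *
import json
s,r=cur(); cw=json.load(open('pics/wrist9.json'))
C=lambda x,y:(220+x/4-.4,60+y/4-.4)
# pack in tool: plain end towards +tool x
m=np.array([C(153,306),C(633,306),C(190,275),C(592,275)])
def q(p):
    a,b,c,g=p
    V=[]
    for y,z in [(-.023,0),(.023,0),(-.023,.028),(.023,.028)]:
        V.append((a+.069-g*y,b+y+g*.069,c+z))
    return proj(cw,s['tcp_pos']+r.apply(V))
f=least_squares(lambda p:(q(p)-m).ravel(),[0,0,-.01,0],x_scale=.01)
print('origin in tool x,y ; top z ; yaw',f.x.round(4),f.cost,(q(f.x)-m).round(1))
# car features
m2=np.array([C(184,132),C(90,312),C(385,120),C(598,148)])
V=[(.077,.046,.015),(.052,.044,.120),(.080,0,.044),(.064,-.046,.040)]
print('car model px err',(proj(cw,[car+Rcar(yaw).as_matrix()@np.array(v) for v in V])-m2).round(1))
E
python3 hand.py
```

```text
origin in tool x,y ; top z ; yaw [-0.003   0.001  -0.0036 -0.0012] 1.2183884039591584 [[-0.8  0.1]
 [ 0.3  0.1]
 [ 1.2 -0.1]
 [-0.5 -0.1]]
car model px err [[-0.5  0.6]
 [ 0.6 -0.8]
 [-0.2 -0.2]
 [ 1.2 13. ]]
```

play_rows(
  series="30 0.2 -0.1 1.5 0 0 0;30 0.2 0 2 0 0 0;30 0.1 0 2 0 0 0;30 0 0 2 0 0 0;30 0 0 2 0 0 0;30 0 0 2 0 0 0;30 0 0 1 0 0 0;30 0 0 0.5 0 0 0;30 0 0 0 0 0 0;30 0 0 0 0 0 0",
)

```text
clock: 13.72
tcp_pos: [0.5433, 0.0993, 0.1622]
orientation: [-0.009, 0.975, 0.04, 0.217]
wrist_force: [0.0, -0.1, -2.0]
finger_gap: 0.0451
```

```bash
python3 look.py 10 1 wrist side scene
```

```text
clock 13.725 q [ 0.023  0.019 -0.642  0.474  0.025  3.089] F [ 0.  -0.1 -2. ] gap 0.0451
tcp in tray mm [ 1.8  0.1 51.5]
rot deg(tool) [ 0.03 -0.04 -0.1 ] shift now-axes cm [-0.48  0.01  3.75] shift target-axes cm [-0.48  0.01  3.75]
```

View pics/wrist10.png

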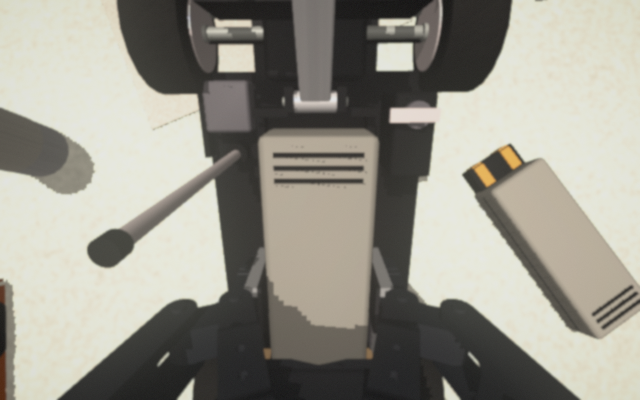

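View pics/side10c.png

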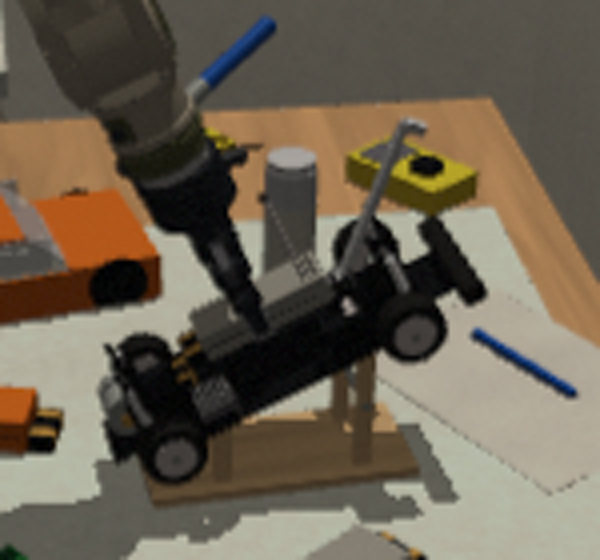

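View pics/scene10c.png

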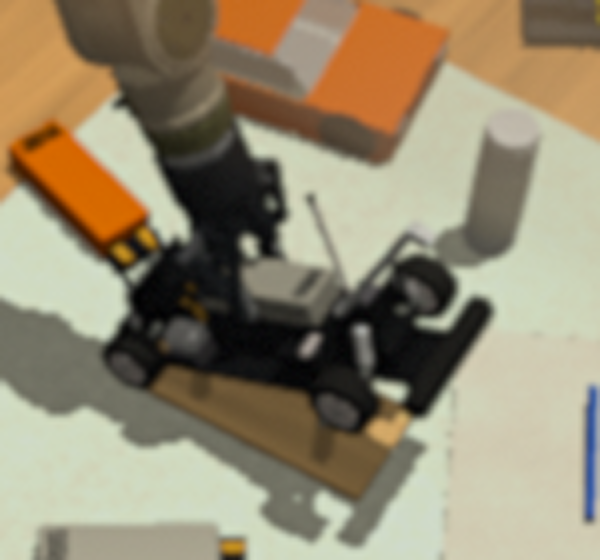

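Run:
```python
import cv2,json
from h import *
a=cv2.imread("pics/wrist10.png")
cv2.imwrite("pics/w10a.png",cv2.resize(a[60:200,190:450],None,fx=3,fy=3,interpolation=cv2.INTER_CUBIC))
cw=json.load(open('pics/wrist10.json'))
V=[(.077,.046,.015),(.052,.044,.120),(.080,0,.044),(.060,.062,0),(.060,-.062,0),(.06,.062,.010),(.06,-.062,.01)]
p=proj(cw,[car+Rcar(yaw).as_matrix()@np.array(v) for v in V]); print(p.round(1)); print(((p-[190,60])*3).round(0))
s,r=cur()
P=lambda a,b,c:[s['tcp_pos']+r.apply((a+.069,b+y,c)) for y in (-.023,.023)]
print(((proj(cw,P(-.003,.001,-.0036))-[190,60])*3).round(0))
```

```text
[[227.  106.4]
 [115.9 242. ]
 [315.2 101.7]
 [209.5 135.8]
 [422.5 135.5]
 [203.5 138.2]
 [428.3 137.9]]
[[ 111.  139.]
 [-222.  546.]
 [ 376.  125.]
 [  58.  228.]
 [ 698.  227.]
 [  40.  235.]
 [ 715.  234.]]
[[202. 230.]
 [564. 230.]]
```

View pics/w10a.png

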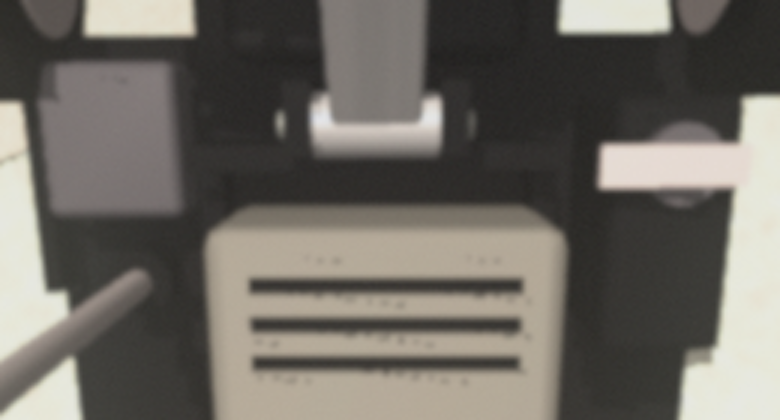

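play_rows(
  series="30 0.15 -0.1 0.5 0 0 0;30 0 0 0.7 0 0 0;30 0 0 0.7 0 0 0;30 0 0 0.4 0 0 0;30 0 0 0 0 0 0",
)

```text
clock: 14.5
tcp_pos: [0.5537, 0.1012, 0.1405]
orientation: [-0.009, 0.976, 0.04, 0.215]
wrist_force: [-0.7, 0.5, -3.5]
finger_gap: 0.0451
```

```bash
python3 look.py 11 1 wrist side
```

```text
clock 14.5 q [ 0.026  0.065 -0.653  0.419  0.023  3.092] F [-0.7  0.5 -3.5] gap 0.0451
tcp in tray mm [ 2.2  1.  27.4]
rot deg(tool) [ 0.02  0.09 -0.11] shift now-axes cm [-0.51  0.1   1.34] shift target-axes cm [-0.52  0.1   1.34]
```

View pics/wrist11.png

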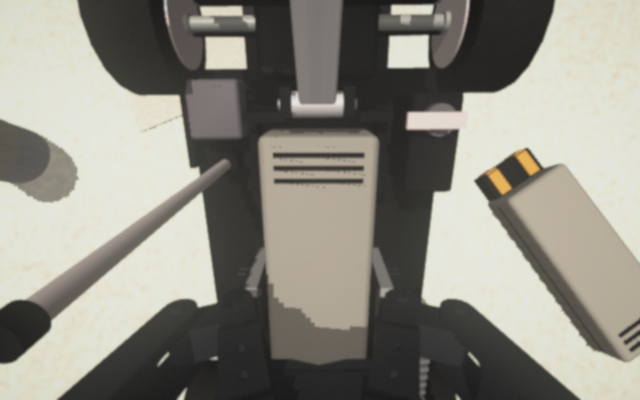

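View pics/side11c.png

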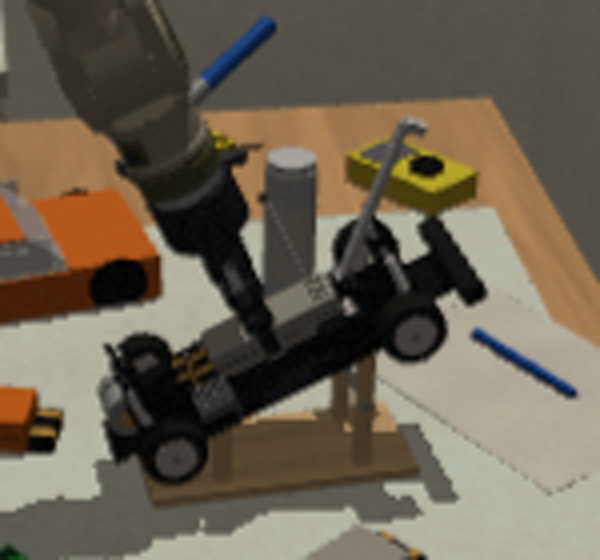

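play_rows(
  series="30 0 0 0.2 0 0 0;30 0 0 0.2 0 0 0;30 0 0 0 0 0 0",
)

```text
clock: 14.98
tcp_pos: [0.5556, 0.1013, 0.1375]
orientation: [-0.009, 0.976, 0.04, 0.216]
wrist_force: [1.2, 0.5, -3.0]
finger_gap: 0.0452
```

```bash
python3 look.py 12 1
```

```text
clock 14.975 q [ 0.026  0.072 -0.655  0.409  0.023  3.092] F [ 1.2  0.5 -3. ] gap 0.0452
tcp in tray mm [ 2.5  1.  23.9]
rot deg(tool) [ 0.03  0.04 -0.11] shift now-axes cm [-0.55  0.1   0.99] shift target-axes cm [-0.55  0.1   0.99]
```

play_rows(
  series="30 0 0 0.15 0 0 0;30 0 0 0.1 0 0 0;30 0 0 0 0 0 0",
)

```text
clock: 15.35
tcp_pos: [0.5567, 0.1014, 0.1354]
orientation: [-0.009, 0.976, 0.04, 0.216]
wrist_force: [-1.2, 0.1, -2.5]
finger_gap: 0.045
```

```bash
python3 look.py 13 1
```

```text
clock 15.35 q [ 0.027  0.077 -0.656  0.403  0.023  3.092] F [-1.2  0.1 -2.5] gap 0.045
tcp in tray mm [ 2.7  1.  21.5]
rot deg(tool) [ 0.03  0.02 -0.11] shift now-axes cm [-0.57  0.1   0.75] shift target-axes cm [-0.57  0.1   0.75]
```

play_rows(
  series="30 0 0 0.1 0 0 0;30 0 0 0.1 0 0 0;30 0 0 0 0 0 0",
)

```text
clock: 15.72
tcp_pos: [0.5568, 0.1014, 0.1352]
orientation: [-0.009, 0.975, 0.04, 0.216]
wrist_force: [-17.0, -3.0, 17.8]
finger_gap: 0.0449
```

```bash
python3 look.py 14 1 wrist
```

```text
clock 15.725 q [ 0.027  0.077 -0.656  0.402  0.023  3.092] F [-17.   -3.   17.8] gap 0.0449
tcp in tray mm [ 2.7  1.  21.3]
rot deg(tool) [ 0.04 -0.01 -0.1 ] shift now-axes cm [-0.57  0.11  0.73] shift target-axes cm [-0.57  0.1   0.73]
```

View pics/wrist14.png

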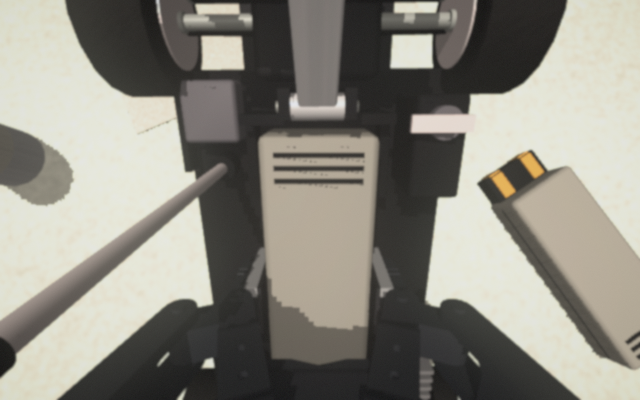

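Contact at exactly the height at which it was picked (21.3 mm): it is on the floor. Ease back 1 mm and open.

play_rows(
  series="30 0 0 -0.1 0 0 0;56 0 0 0 0 0 0;60 0 0 0 0 0 0;66 0 0 0 0 0 0;74 0 0 0 0 0 0;80 0 0 0 0 0 0;80 0 0 0 0 0 0;80 0 0 0 0 0 0;80 0 0 0 0 0 0",
)

```text
clock: 16.9
tcp_pos: [0.5571, 0.1014, 0.1344]
orientation: [-0.009, 0.976, 0.04, 0.216]
wrist_force: [-0.3, 0.7, -0.1]
finger_gap: 0.0683
```

```bash
python3 look.py 15 1 wrist side
```

```text
clock 16.9 q [ 0.027  0.079 -0.656  0.401  0.023  3.092] F [-0.3  0.7 -0.1] gap 0.0683
tcp in tray mm [ 2.6  1.  20.5]
rot deg(tool) [ 0.03  0.03 -0.11] shift now-axes cm [-0.56  0.1   0.65] shift target-axes cm [-0.56  0.1   0.65]
```

View pics/wrist15.png

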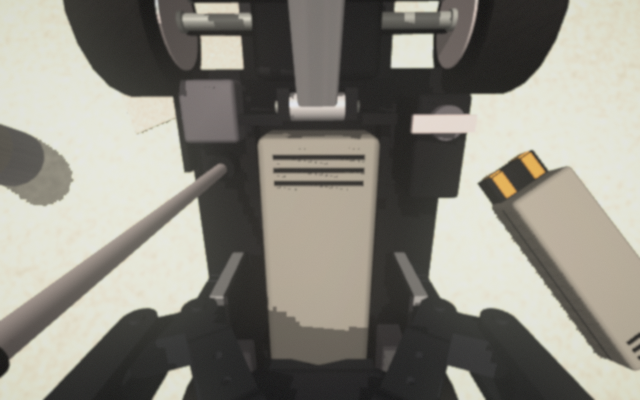

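View pics/side15c.png

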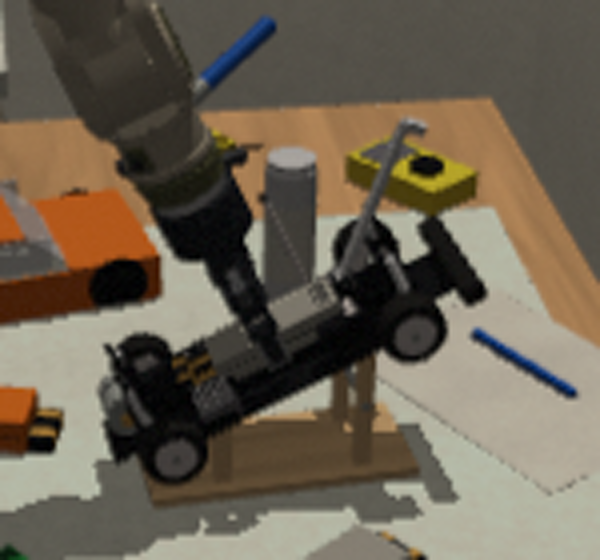

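play_rows(
  series="80 0 0 -1 0 0 0;80 0 0 -2 0 0 0;80 0 0 -2 0 0 0;80 0 0 -2 0 0 0;80 0 0 -2 0 0 0;80 0 0 -2.5 0 0 0;80 0 0 -2.5 0 0 0;80 0 0 -2 0 0 0;80 0 0 0 0 0 0",
)

```text
clock: 18.12
tcp_pos: [0.4903, 0.096, 0.2819]
orientation: [-0.009, 0.975, 0.04, 0.218]
wrist_force: [1.1, 0.6, 0.1]
finger_gap: 0.0683
```

```bash
python3 look.py 16 1 wrist side scene
```

```text
clock 18.125 q [ 0.017 -0.18  -0.509  0.802  0.028  3.083] F [1.1 0.6 0.1] gap 0.0683
tcp in tray mm [  4.2   1.1 182.5]
rot deg(tool) [ 0.04 -0.22 -0.1 ] shift now-axes cm [-0.79  0.1  16.85] shift target-axes cm [-0.72  0.11 16.85]
```

View pics/wrist16.png

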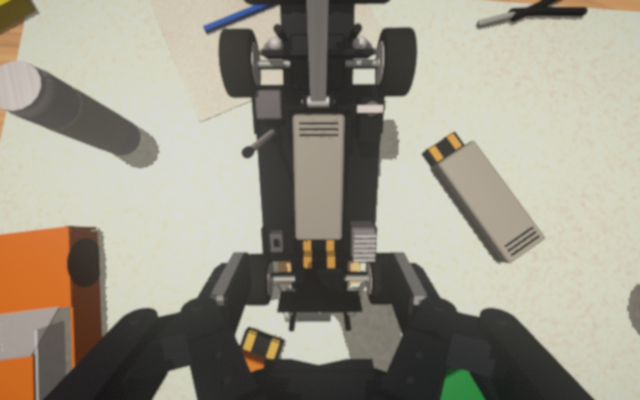

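View pics/side16c.png

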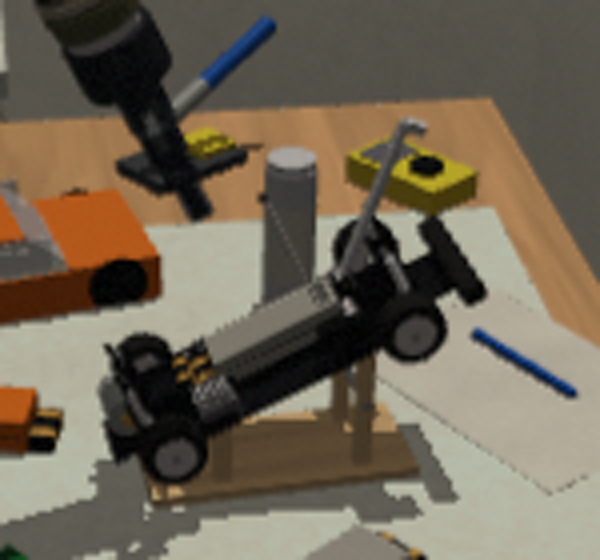

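View pics/scene16c.png

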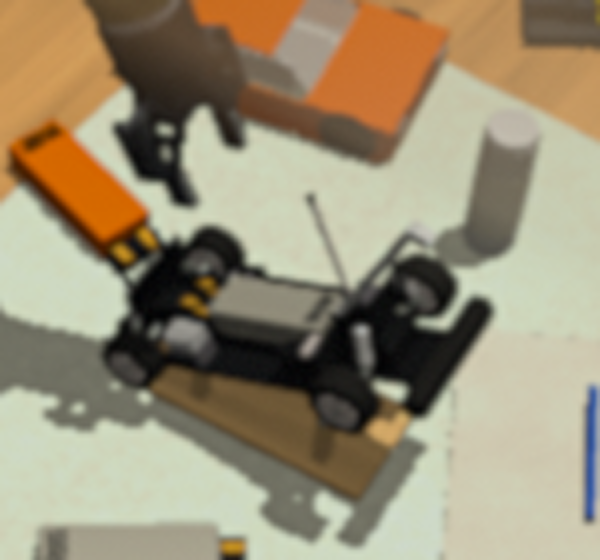

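Run:
```python
import cv2,json
from h import *
a=cv2.imread("pics/wrist16.png")
cv2.imwrite("pics/w16a.png",cv2.resize(a[80:290,240:400],None,fx=3.5,fy=2.8571428,interpolation=cv2.INTER_CUBIC))
cw=json.load(open('pics/wrist16.json'))
for d in (-.002,.002):
  V=[(d+.069,.023,.036),(d+.069,-.023,.036),(d-.051,.023,.036),(d-.051,-.023,.036),(-.071,0,.008),(.08,0,.044)]
  p=proj(cw,[car+Rcar(yaw).as_matrix()@np.array(v) for v in V]); print(d,((p-[240,80])*[3.5,2.857]).round(0).tolist())
```

```text
-0.002 [[180.0, 105.0], [365.0, 105.0], [192.0, 462.0], [354.0, 461.0], [273.0, 471.0], [272.0, 61.0]]
0.002 [[179.0, 91.0], [366.0, 91.0], [192.0, 451.0], [355.0, 451.0], [273.0, 471.0], [272.0, 61.0]]
```

View pics/w16a.png

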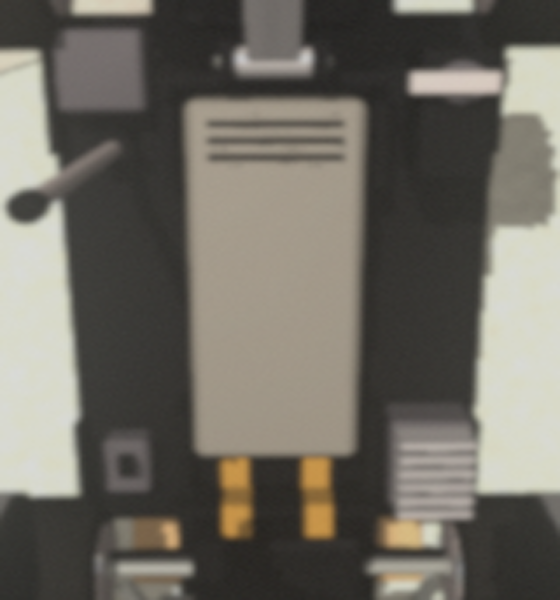

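Pack lies straight and flat in the tray: edges at 98 and 456 (crop) give an origin within 1 mm of the middle, contacts facing the brass springs. Next: go above the bar's free end.

play_rows(
  series="40 1.5 0.1 -0.5 0 0 0;40 2 0 -0.5 0 0 0;40 2 0 -0.5 0 0 0;40 2 0 0 0 0 0;40 2 0 0 0 0 0;40 2 0 0 0 0 0;40 2 0 0 0 0 0;40 2 0 0 0 0 0;40 1 0 0 0 0 0;40 0 0 0 0 0 0;40 0 0 0 0 0 0",
)

```text
clock: 19.65
tcp_pos: [0.6319, 0.1065, 0.3618]
orientation: [-0.009, 0.976, 0.04, 0.215]
wrist_force: [-0.7, -0.2, -1.0]
finger_gap: 0.0346
```

```bash
python3 look.py 17 1 wrist side scene
```

```text
clock 19.65 q [ 0.033  0.086 -0.062  0.989  0.021  3.098] F [-0.7 -0.2 -1. ] gap 0.0346
tcp in tray mm [ 1.667e+02 -1.000e-01  1.949e+02]
rot deg(tool) [ 0.02  0.12 -0.1 ] shift now-axes cm [-1.693e+01  1.000e-02  1.812e+01] shift target-axes cm [-1.697e+01 -1.000e-02  1.809e+01]
```

View pics/wrist17.png

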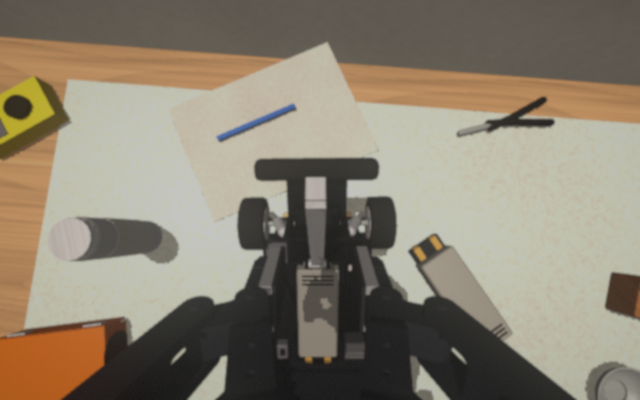

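View pics/side17c.png

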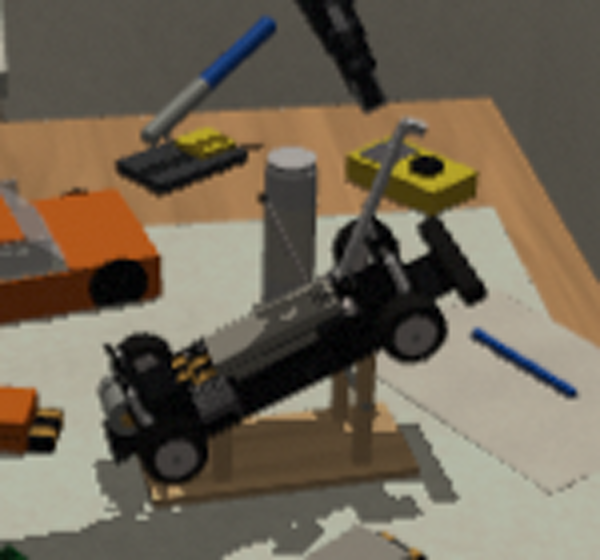

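View pics/scene17c.png

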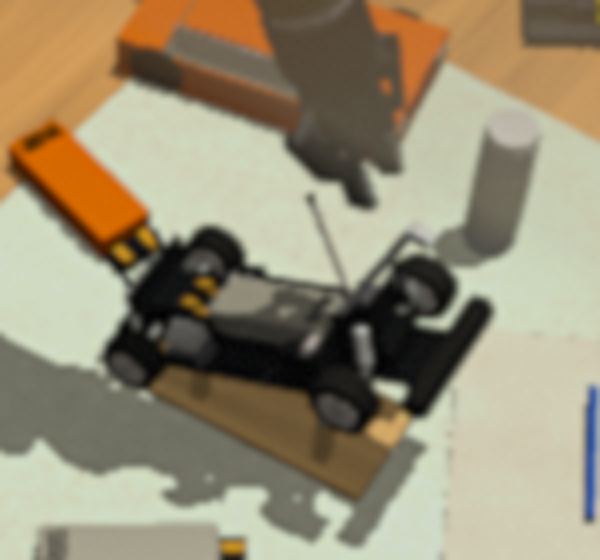

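Run:
```python
import json
from h import *
cw=json.load(open('pics/wrist17.json'));cd=json.load(open('pics/side17.json'));cs=json.load(open('pics/scene17.json'))
T=Rcar(yaw).as_matrix()
for th in (2.2,2.25,2.3,2.35):
  V=[bar(th,.152,0,-.003),bar(th,.152,0,.018)]
  W=[car+T@v for v in V]
  print(th,proj(cw,W).round(0).tolist(),((proj(cd,W)-[275,100])*4).round(0).tolist(),((proj(cs,W)-[285,110])*4).round(0).tolist(), (np.array(bar(th,.135,0,0))*1000-[0,0,8]).round(0))
```

```text
2.2 [[316.0, 242.0], [316.0, 207.0]] [[377.0, 117.0], [401.0, 119.0]] [[386.0, 210.0], [409.0, 224.0]] [159.   0. 141.]
2.25 [[316.0, 229.0], [316.0, 195.0]] [[386.0, 118.0], [410.0, 121.0]] [[394.0, 215.0], [417.0, 231.0]] [165.   0. 137.]
2.3 [[316.0, 216.0], [316.0, 184.0]] [[395.0, 119.0], [418.0, 123.0]] [[402.0, 221.0], [425.0, 237.0]] [170.   0. 133.]
2.35 [[316.0, 205.0], [316.0, 174.0]] [[403.0, 121.0], [426.0, 126.0]] [[410.0, 227.0], [432.0, 243.0]] [175.   0. 128.]
```

Bar end shows at rows 178–207 (col 316): angle ≈2.33 rad. Lower so the jaws straddle it, and grip lightly.

play_rows(
  series="40 0.3 0 1.5 0 0 0;40 0.3 0 2 0 0 0;40 0 0 2 0 0 0;40 0 0 1 0 0 0;40 0 0 0 0 0 0;10 0 0 0 0 0 0;10 0 0 0 0 0 0;10 0 0 0 0 0 0;10 0 0 0 0 0 0;10 0 0 0 0 0 0",
  newtons=20,
)

```text
clock: 21.05
tcp_pos: [0.6653, 0.1106, 0.3071]
orientation: [-0.01, 0.975, 0.04, 0.216]
wrist_force: [-0.1, 4.7, -1.4]
finger_gap: 0.0122
```

```bash
python3 look.py 18 1 wrist side
```

```text
clock 21.05 q [ 0.037  0.157 -0.114  0.863  0.022  3.1  ] F [-0.1  4.7 -1.4] gap 0.0122
tcp in tray mm [174.    1.2 131.1]
rot deg(tool) [-0.13 -0.03 -0.03] shift now-axes cm [-17.71   0.16  11.7 ] shift target-axes cm [-17.7    0.12  11.71]
```

View pics/wrist18.png

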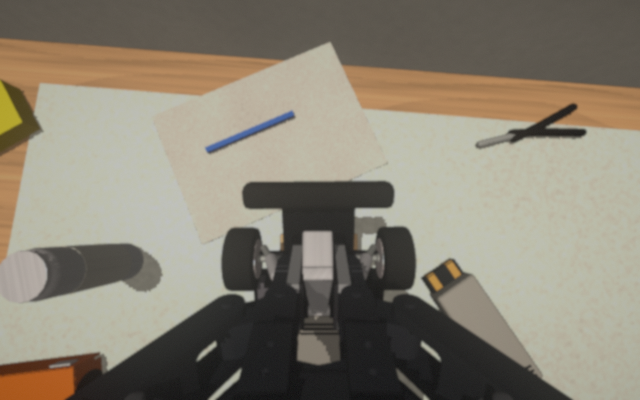

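View pics/side18c.png

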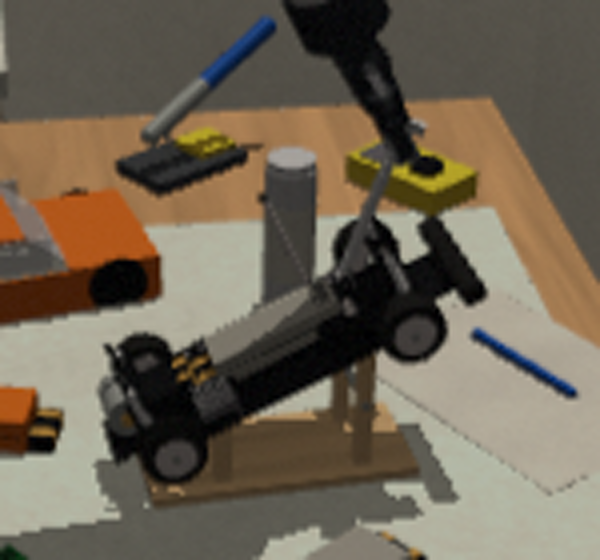

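```bash
cat > arc.py <<'E'
import numpy as np,sys
x,z,th1,n=map(float,sys.argv[1:]); r=np.hypot(x-80,z-32); t0=np.pi-np.arctan2(z-32,x-80) ; n=int(n)
th=np.linspace(t0,th1,n+1); X=80-r*np.cos(th); Z=32+r*np.sin(th)
dx=np.diff(X.round())/10; dz=-np.diff(Z.round())/10
print(r,t0); print(';'.join(f"10 {a:.1f} 0 {b:.1f} 0 0 0" for a,b in zip(dx,dz))); print(X[-1],Z[-1])
E
python3 arc.py 174 131 0.35 24
```

```text
136.517398158623 2.3302935479541254
10 -0.8 0 -0.7 0 0 0;10 -1.0 0 -0.7 0 0 0;10 -0.9 0 -0.6 0 0 0;10 -1.0 0 -0.5 0 0 0;10 -1.1 0 -0.4 0 0 0;10 -1.0 0 -0.4 0 0 0;10 -1.1 0 -0.2 0 0 0;10 -1.1 0 -0.2 0 0 0;10 -1.2 0 -0.0 0 0 0;10 -1.1 0 -0.0 0 0 0;10 -1.1 0 0.1 0 0 0;10 -1.1 0 0.2 0 0 0;10 -1.1 0 0.3 0 0 0;10 -1.1 0 0.4 0 0 0;10 -1.0 0 0.5 0 0 0;10 -1.0 0 0.5 0 0 0;10 -0.9 0 0.7 0 0 0;10 -0.9 0 0.7 0 0 0;10 -0.8 0 0.8 0 0 0;10 -0.7 0 0.8 0 0 0;10 -0.7 0 0.9 0 0 0;10 -0.6 0 1.0 0 0 0;10 -0.5 0 1.0 0 0 0;10 -0.4 0 1.0 0 0 0
-48.24071865913146 78.81151650811469
```

play_rows(
  series="10 -0.8 0 -0.7 0 0 0;10 -1 0 -0.7 0 0 0;10 -0.9 0 -0.6 0 0 0;10 -1 0 -0.5 0 0 0;10 -1.1 0 -0.4 0 0 0;10 -1 0 -0.4 0 0 0;10 0 0 0 0 0 0",
)

```text
clock: 22.02
tcp_pos: [0.5988, 0.1048, 0.3127]
orientation: [-0.01, 0.975, 0.04, 0.217]
wrist_force: [-1.6, 6.1, -0.5]
finger_gap: 0.0122
```

```bash
python3 look.py 19 1 side
```

```text
clock 22.025 q [ 0.03   0.027 -0.246  0.861  0.024  3.095] F [-1.6  6.1 -0.5] gap 0.0122
tcp in tray mm [115.9   0.9 164.4]
rot deg(tool) [-0.09 -0.06 -0.06] shift now-axes cm [-11.91   0.13  15.03] shift target-axes cm [-11.89   0.09  15.04]
```

View pics/side19c.png

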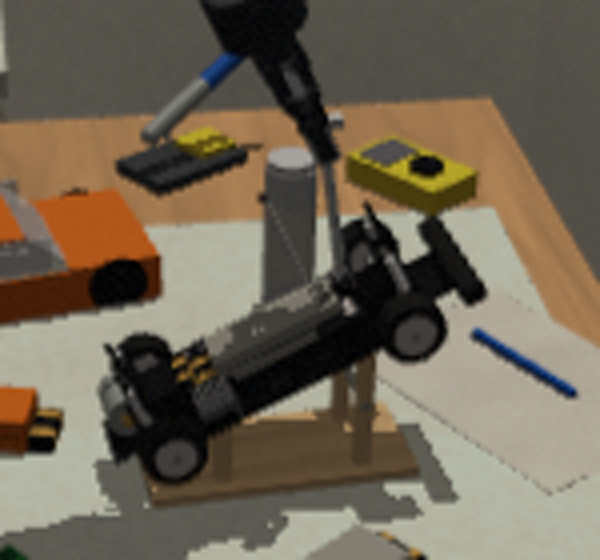

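The bar follows the gripper with little force. Continue the arc.

play_rows(
  series="10 -1.1 0 -0.2 0 0 0;10 -1.1 0 -0.2 0 0 0;10 -1.2 0 0 0 0 0;10 -1.1 0 0 0 0 0;10 -1.1 0 0.1 0 0 0;10 -1.1 0 0.2 0 0 0;10 -1.1 0 0.3 0 0 0;10 -1.1 0 0.4 0 0 0;10 -1 0 0.5 0 0 0;10 0 0 0 0 0 0",
)

```text
clock: 23.32
tcp_pos: [0.5135, 0.0972, 0.2596]
orientation: [-0.009, 0.976, 0.04, 0.216]
wrist_force: [-2.7, 4.2, 4.4]
finger_gap: 0.0124
```

```bash
python3 look.py 20 1 side; python3 arc.py 16 152 0.4 9
```

```text
clock 23.325 q [ 0.018 -0.119 -0.513  0.742  0.028  3.085] F [-2.7  4.2  4.4] gap 0.0124
tcp in tray mm [ 15.8   0.4 152.5]
rot deg(tool) [-0.02  0.07 -0.09] shift now-axes cm [-1.86  0.05 13.85] shift target-axes cm [-1.88  0.04 13.85]
136.0 1.080839000541168
10 -0.9 0 0.5 0 0 0;10 -0.8 0 0.6 0 0 0;10 -0.8 0 0.6 0 0 0;10 -0.8 0 0.8 0 0 0;10 -0.7 0 0.7 0 0 0;10 -0.6 0 0.8 0 0 0;10 -0.6 0 0.9 0 0 0;10 -0.5 0 0.9 0 0 0;10 -0.4 0 0.9 0 0 0
-45.26429518439238 84.96089455397647
```

View pics/side20c.png

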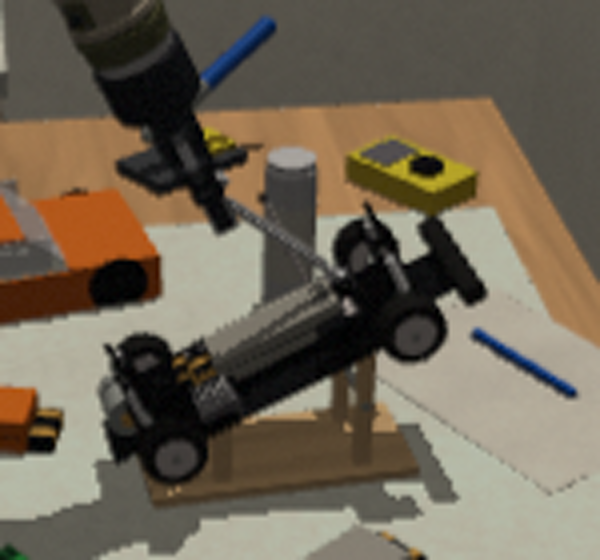

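play_rows(
  series="10 -0.9 0 0.5 0 0 0;10 -0.8 0 0.6 0 0 0;10 -0.8 0 0.6 0 0 0;10 -0.8 0 0.8 0 0 0;10 -0.7 0 0.7 0 0 0;10 -0.6 0 0.8 0 0 0;10 -0.6 0 0.9 0 0 0;10 -0.5 0 0.9 0 0 0;10 -0.4 0 0.9 0 0 0;10 0 0 0 0 0 0",
)

```text
clock: 24.62
tcp_pos: [0.4865, 0.0948, 0.1723]
orientation: [-0.009, 0.976, 0.04, 0.215]
wrist_force: [-2.9, 4.3, 1.0]
finger_gap: 0.0126
```

```bash
python3 look.py 21 1 side wrist
```

```text
clock 24.625 q [ 0.014 -0.104 -0.727  0.515  0.029  3.08 ] F [-2.9  4.3  1. ] gap 0.0126
tcp in tray mm [-45.6   0.2  84.8]
rot deg(tool) [ 0.01  0.17 -0.1 ] shift now-axes cm [4.28 0.02 7.07] shift target-axes cm [4.26 0.02 7.08]
```

View pics/side21c.png

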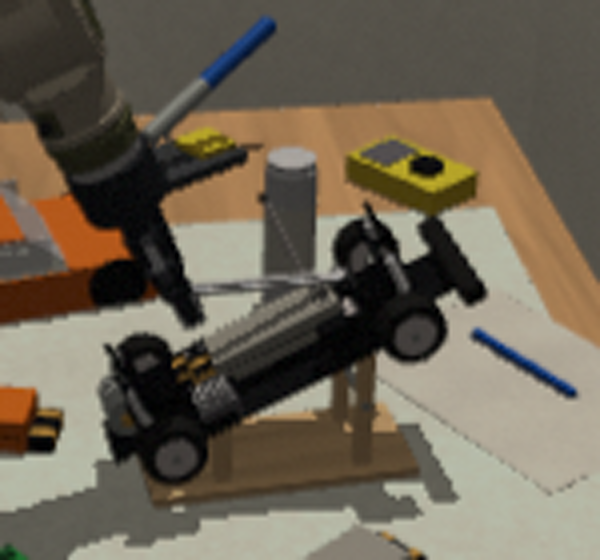

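View pics/wrist21.png

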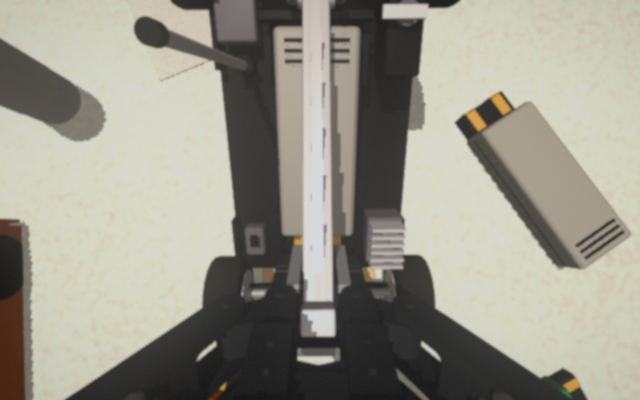

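Bar is at ≈0.4 rad, over the pack. Release, rise, close the fingers, and then push it down from above.

play_rows(
  series="35 0 0 0 0 0 0;35 0 0 0 0 0 0;35 0 0 0 0 0 0;35 0 0 0 0 0 0;35 0 0 -1.5 0 0 0;35 0 0 -2 0 0 0;35 0 0 -2 0 0 0;0 0 0 -1 0 0 0;0 0 0 0 0 0 0;0 0 0 0 0 0 0;0 0 0 0 0 0 0",
)

```text
clock: 26.1
tcp_pos: [0.4598, 0.0925, 0.2315]
orientation: [-0.009, 0.976, 0.04, 0.215]
wrist_force: [-0.5, 0.1, -0.1]
finger_gap: -0.0
```

```bash
python3 look.py 22 1 side wrist
```

```text
clock 26.1 q [ 0.008 -0.214 -0.658  0.693  0.031  3.076] F [-0.5  0.1 -0.1] gap -0.0
tcp in tray mm [-44.9   0.2 149.8]
rot deg(tool) [ 0.02  0.11 -0.11] shift now-axes cm [4.220e+00 1.000e-02 1.357e+01] shift target-axes cm [ 4.19  0.02 13.58]
```

View pics/side22c.png

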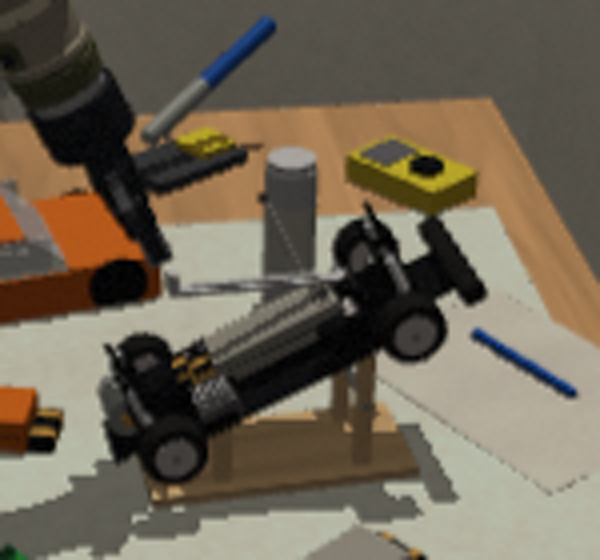

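View pics/wrist22.png

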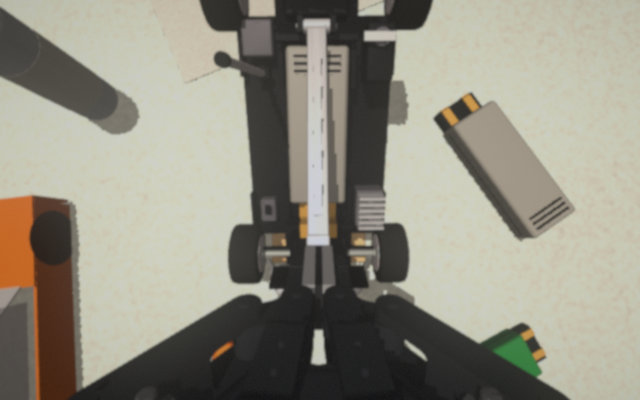

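play_rows(
  series="0 -0.7 0 0 0 0 0;0 -0.6 0 0.5 0 0 0;0 0 0 1 0 0 0;0 0 0 1 0 0 0;0 0 0 1 0 0 0;0 0 0 1 0 0 0;0 0 0 1 0 0 0;0 0 0 1 0 0 0;0 0 0 0.8 0 0 0;0 0 0 0 0 0 0",
)

```text
clock: 27.45
tcp_pos: [0.4796, 0.094, 0.1603]
orientation: [-0.009, 0.976, 0.039, 0.216]
wrist_force: [0.2, 0.0, 0.8]
finger_gap: 0.0001
```

```bash
python3 look.py 23 1 side wrist
```

```text
clock 27.45 q [ 0.012 -0.106 -0.764  0.478  0.03   3.079] F [0.2 0.  0.8] gap 0.0001
tcp in tray mm [-57.    0.1  76.8]
rot deg(tool) [ 0.03  0.02 -0.11] shift now-axes cm [ 5.4  -0.    6.28] shift target-axes cm [5.4  0.01 6.28]
```

View pics/side23c.png

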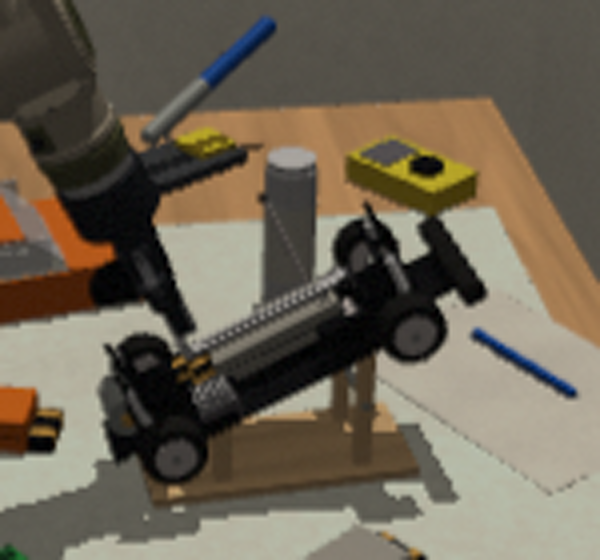

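View pics/wrist23.png

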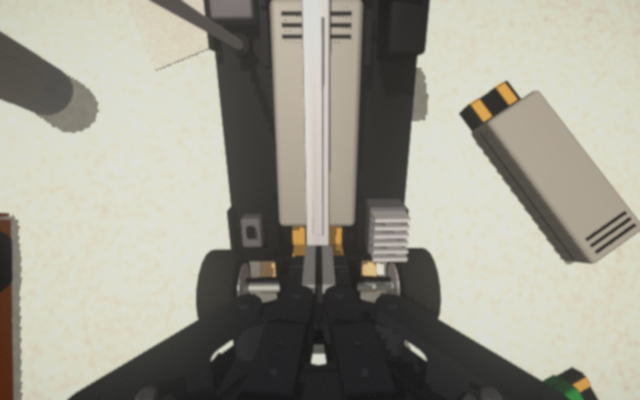

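Bar now close to shut, force small. Press on in small steps until a stop is felt.

play_rows(
  series="0 0 0 0.3 0 0 0;0 0 0 0.2 0 0 0;0 0 0 0.1 0 0 0;0 0 0 0 0 0 0",
)

```text
clock: 28.05
tcp_pos: [0.4815, 0.0943, 0.1553]
orientation: [-0.009, 0.976, 0.04, 0.216]
wrist_force: [0.1, 0.4, -0.3]
finger_gap: -0.0001
```

play_rows(
  series="0 0 0 0.1 0 0 0;0 0 0 0 0 0 0",
)

```text
clock: 28.3
tcp_pos: [0.4818, 0.0943, 0.1547]
orientation: [-0.009, 0.976, 0.04, 0.216]
wrist_force: [-4.0, -0.0, 5.9]
finger_gap: -0.0003
```

play_rows(
  series="0 0 0 0.1 0 0 0;0 0 0 0 0 0 0",
)

```text
clock: 28.55
tcp_pos: [0.482, 0.0944, 0.1543]
orientation: [-0.009, 0.976, 0.04, 0.216]
wrist_force: [-9.7, -0.5, 12.3]
finger_gap: 0.0
```

```bash
python3 look.py 24 1
```

```text
clock 28.55 q [ 0.013 -0.094 -0.77   0.46   0.029  3.08 ] F [-9.7 -0.5 12.3] gap 0.0
tcp in tray mm [-57.3   0.2  70.3]
rot deg(tool) [ 0.04  0.01 -0.1 ] shift now-axes cm [5.43 0.01 5.63] shift target-axes cm [5.43 0.02 5.63]
```

play_rows(
  series="0 0 0 -0.5 0 0 0;0 0 0 -1 0 0 0;0 0 0 -2 0 0 0;0 0 0 -2 0 0 0;0 0 0 -2 0 0 0;0 0 0 -2 0 0 0;0 0 0 -1.5 0 0 0;0 0 0 0 0 0 0",
)

```text
clock: 29.55
tcp_pos: [0.4365, 0.0906, 0.2548]
orientation: [-0.009, 0.975, 0.04, 0.217]
wrist_force: [-0.2, 0.7, 0.4]
finger_gap: 0.0002
```

```bash
python3 look.py 25 1 side wrist scene
python3 - <<'E'
import json
from h import *
a=cv2.imread("pics/wrist25.png")
cv2.imwrite("pics/w25a.png",cv2.resize(a[20:300,220:420],None,fx=3,fy=2,interpolation=cv2.INTER_CUBIC))
cw=json.load(open('pics/wrist25.json'));cd=json.load(open('pics/side25.json'));T=Rcar(yaw).as_matrix()
for th in (0,.07,.14):
  W=[car+T@bar(th,.152,0,.018),car+T@bar(th,.142,0,.018)]
  print(th,((proj(cw,W)-[220,20])*[3,2]).round(0).tolist(),((proj(cd,W)-[275,100])*4).round(0).tolist())
for d in (-.004,0,.004):
  V=[(d+.069,.023,.036),(d+.069,-.023,.036),(d-.051,.023,.036),(d-.051,-.023,.036)]
  print(d,((proj(cw,[car+T@np.array(v) for v in V])-[220,20])*[3,2]).round(0).tolist())
E
```

```text
clock 29.55 q [ 3.000e-03 -2.820e-01 -6.480e-01  7.670e-01  3.300e-02  3.071e+00] F [-0.2  0.7  0.4] gap 0.0002
tcp in tray mm [-56.2   0.2 180.8]
rot deg(tool) [ 0.04 -0.14 -0.1 ] shift now-axes cm [ 5.28 -0.   16.69] shift target-axes cm [ 5.32  0.02 16.68]
0 [[291.0, 381.0], [291.0, 359.0]] [[173.0, 345.0], [184.0, 340.0]]
0.07 [[291.0, 386.0], [291.0, 363.0]] [[170.0, 335.0], [181.0, 330.0]]
0.14 [[291.0, 390.0], [290.0, 366.0]] [[167.0, 325.0], [178.0, 321.0]]
-0.004 [[203.0, 41.0], [376.0, 40.0], [216.0, 329.0], [366.0, 329.0]]
0 [[203.0, 29.0], [376.0, 29.0], [216.0, 321.0], [366.0, 321.0]]
0.004 [[202.0, 18.0], [377.0, 18.0], [215.0, 312.0], [366.0, 312.0]]
```

View pics/w25a.png

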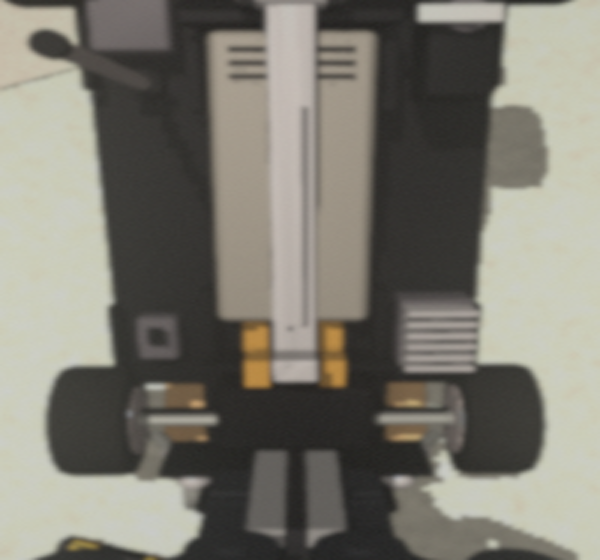

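View pics/side25c.png

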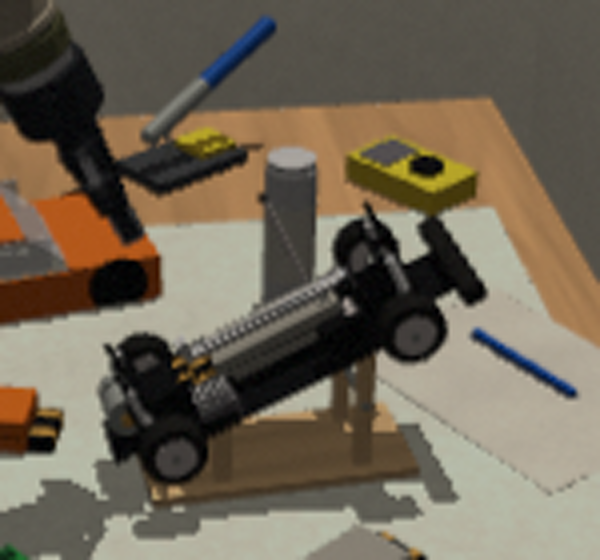

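View pics/scene25.png

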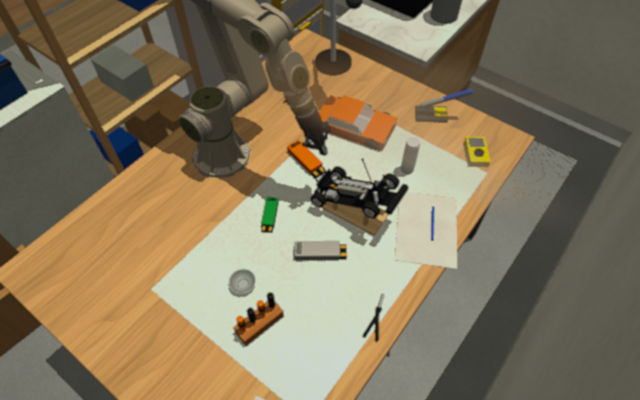

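```bash
python3 -c "
from workcell import workorder
print(workorder.hand_in())"
```

```text
the job is handed in; nothing more can be done
None
```

I lifted the pack clear of the tray and aerial, turned it end for end and set it down with its contact end towards the tray's brass contacts. I then swung the hold-down bar shut, pressed it to its stop and moved the arm away. The job was handed in at about 29.6 s; no verdict is reported.

**One grasp had to be redone.** The first time, the fingers caught the tray's floor edge: the gap stayed at 49 mm and the arm met a 24 N pull on lifting. I opened, regripped about 5 mm higher (gap 45 mm), and the lift then went cleanly.

**Last checks:**
- **Pack:** the wrist camera shows it straight and flat, within about 1–2 mm of the tray's middle. It met the floor at the same tool height as at pick-up, and I eased off 1 mm before opening.
- **Bar:** the stop was firm at 70.3 mm tool height against about 69 mm predicted. The wrist and side pictures both fit fully shut, but on their own they only resolve the angle to about 0.05 rad.
- **Surroundings:** the shell, can, rack, dish and look-alike packs appear unmoved in the last scene picture. The gripper was about 13 cm above the car, touching nothing.

One check disagreed by about 3 mm: the camera put the pack's top about 3 mm further from the gripper's grasp point than the tool-height readings did. I relied on the contact force for the set-down height.

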